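# Clear the copy stand and bring the exhibit under the camera

### The arm

A 6-joint arm with a two-finger parallel gripper is mounted at the origin on the work surface. World frame = base frame: x ahead of the robot, y to its left, z up, the work surface at z = 0. Lengths are in mm, angles in rad, forces in N, time in s.
With the tool pointing down it reaches from about 275 to 1000 mm from the base axis. Payload 8.4 kg.
Tool frame: the origin (TCP) lies at the very end of the fingers, on their centre line; the grasp point (between the pads) lies 19 mm behind it; z points along the fingers, y is the direction in which the jaws open and shut (so a half turn about z gives the same grasp; the last joint's range is limited). The gripper opens to 85 mm and grips with 20 to 120 N. Pads are 22 mm wide; open, the fingers measure 114 mm over their backs; the gripper's body (76 mm by 85 mm) begins 54 mm behind the grasp point. The pads swing forward as they close: fully open they stand 13 mm farther back than shut.
Start: joints at [-1.223, 0.353, 1.633, -0, 1.155, -0.002], TCP at [214.192, -587.154, 231.281] pointing down, gripper open.
Joint ranges: [-2.63, 2.63], [-0.92, 2.1], [0.06, 2.66], [-1.3, 4.44], [0, 2.69], [-3.02, 3.02]. Speed limits (rad/s): [2.22, 2.22, 2.79, 3.14, 3.14, 3.14].

### API

Orientations are given as [roll, pitch, yaw] about the fixed x, y, z axes, in that order (R = Rz(yaw) Ry(pitch) Rx(roll)).
In Python, from rig import r gives the robot as it stands.
- The arm moves only by the tool jog_arm, never from a script. Its argument "increments" is text: rows parted by semicolons, each of 7 numbers parted by spaces: the shift along the tool's x, y, z in cm, then the turn, a rotation vector about the tool's x, y, z in rad, then the opening, from -1 (shut) to 1 (fully open). A call has exactly 8 rows; each row shifts and turns the commanded pose from where the row before left it, along the tool's axes as they then stand; what a row does not reach is not made up. A row lasts 1/10 s, in which the tool goes at most 50 mm and 8.59 degrees, less where a joint would pass 70% of its speed; a pose out of reach is approached as far as the arm can. A call with a gripper value outside its range is refused whole. The fingers move at their own pace and stop on an object; "squeeze" is the grip in N (left out, the last holds). Time passes only in rows, so rows that do not move let the fingers close, or fill a call up. It gives the time, the measured TCP pose, the force and the opening at its end, in the units of the state.
- r.sense(): the state, without advancing time (a new reading comes with each control period).
- r.grab_frame(name): name is "side" or "top" or "wrist"; returns the picture (480x640x3 uint8, red, green, blue); there is no depth.
- r.camera_info(name): a dict with "K" (3x3 intrinsics, pixels), "rvec" (rotation vector, rad) and "tvec" (3), from world to camera coordinates, as OpenCV has them. Camera axes: x right, y down, z forward; pixel columns grow to the right and rows downward; lengths in mm; the calibration is good to about 2 mm. A picture is of the moment at which its call begins: read the wrist's pose just before it. camera_info takes no time and is no camera call; for the wrist camera it gives the pose at the moment of the call.
- r.sign_off(): hands the job in, once; it reports no verdict.
The state is a dict: "clock": time; "qpos": joint angles; "qvel": joint speeds; "joint_efforts": joint torques, N m; "eef_pos": TCP position; "tcp_rot": TCP orientation; "contact_force": force on the tool from outside, world axes, zero at the start; "wrist_torque": the same for the moment, N m; "opening": opening from 0.0 (shut) to 1.0 (fully open).
Only numpy, scipy, OpenCV 4.12 (cv2) and the standard library are available. Lean on these libraries where they do the work, as an engineer would, in place of code of your own. Each camera call takes 0.05 s, during which the arm holds its last target.

### The job

Get the copy stand ready for the shot: pull the top drawer of the grey unit well open, put every small camera accessory lying on the white baseboard (lens caps, metal ring, battery, remote) into it, and push the drawer fully home. Slide the framed exhibit along the board, without lifting it and without bumping the camera, until it lies centred under the lens and square within the printed corner marks. Leave the other things (upright torch, jar, lens, phone, brush, carton) where they are.

Things in the scene. Friction and masses are not known exactly. Their poses are not given: they have to be found in the camera images.
- stand: copy stand, fixed: white baseboard 370 x 500 x 18 mm (x by y by z), origin at the centre of its underside on the desk. A steel column 34 mm thick, 340 mm tall stands on it at x=+150, y=-222 mm, in the far right corner (foot plate 55 x 50 mm, 8 mm high) and carries the camera. Its place and yaw vary a little
- target (a point): where the centre of the exhibit's underside belongs: on the baseboard's top face, straight below the lens, at x=+15, y=-100, z=+18 mm of the stand, axes as the stand's; black corner marks are printed round it, about 7 mm outside the exhibit's outline
- lens_bottom (a point): centre of the lower face of the camera's lens, 190 mm above the desk, over the target. Lens 68 mm in diameter and 50 mm tall; above it the camera body, 85 mm (stand's x) by 82 mm (y), from 240 to 330 mm above the desk, and a 40 mm wide bracket at 245 to 305 mm running aslant (+x, -y) to the column. Do not bump
- exhibit: framed banknote, a flat black frame 90 x 180 x 22 mm (its x by y by z), about 0.4 kg, too wide to grip; origin at the centre of its underside. It starts on the baseboard to the +y side of the target, turned a little; either way round is right in the end
- cap_wide: black lens cap lying flat, round, 62 mm in diameter, 20 mm high; origin at the centre of its underside. May be absent
- cap_tall: black rear lens cap lying flat, round, 50 mm in diameter, 28 mm high; origin at the centre of its underside. May be absent
- tube_ring: bare metal extension ring lying flat, 60 mm outside and 48 mm inside diameter, 22 mm high; origin at the centre of its underside. May be absent
- battery: grey battery pack, 56 x 38 x 22 mm (its x by y by z); origin at the centre of its underside. May be absent
- remote: black camera remote, 70 x 34 x 24 mm (its x by y by z); origin at the centre of its underside. May be absent
- cab: grey two-drawer desktop unit, fixed, 260 x 280 x 170 mm (x by y by z), front facing its -x (towards the robot); origin at the centre of its underside. Walls 12 mm; the drawers slide along its -x. Its place and yaw vary
- cab_drawer0 (a joint): how far the top drawer is pulled out, m: 0 shut (front flush), up to 0.18; it may start slightly ajar
- cab_drawer0_handle (a point): middle of the top drawer's bar handle: a horizontal steel bar 11 mm thick and 120 mm long along the unit's y, 35 mm in front of the drawer's front, about 42 mm below the unit's top; moves with the drawer, axes as the unit's
- drawer_floor (a point): centre of the top drawer's inner floor, about 96 mm above the desk, moves with the drawer, axes as the unit's. Inside 215 mm (x) by 238 mm (y), walls about 53 mm high and 6 mm thick; drawer front 15 mm thick. The handle lies about 163 mm from here towards -x. The part of the drawer still inside the unit is under the unit's top
- lens: bystander: black camera lens standing upright, 76 mm in diameter, 135 mm tall; origin at the centre of its underside
- torch: bystander: torch standing on its head on the baseboard, 40 mm in diameter, 130 mm tall; origin at the centre of its underside
- jar: bystander: small jar with a white lid on the baseboard, 52 mm in diameter, 45 mm tall; origin at the centre of its underside
- phone: bystander: phone lying flat, 150 x 73 x 9 mm; origin at the centre of its underside
- brush: bystander: brush lying flat; origin in the middle of its underside
- carton: bystander: cardboard box 120 x 100 x 70 mm; origin at the centre of its underside
- repro_camera: the copy stand's black camera, fixed to the column; origin on the desk plane straight below the lens; sizes under lens_bottom
Not all that is in view belongs to the job. What is shaped like the tube_ring but orange or purple is not meant.

How it is judged:
By the outcome, as a careful person would: the job done as asked, in the order asked, and still so for the second after the job is handed in, with the robot touching nothing.
Of cap_wide, cap_tall, tube_ring, battery, remote only 2 to 4 are there at a start; the rules pass over those that are not, and their reading is None.
At some moment in a run one of cap_wide, cap_tall, tube_ring, battery, remote, exhibit may be knocked a few centimetres aside while the robot is not near it.
It also fails if it takes over 210 s, if anything falls off the work surface, if the arm or the gripper's body presses on something with over 40 N, if the wrist force passes 120 N, or if a joint passes its speed limit or range.

## Working session

There is one attempt and no reset: what is moved stays moved. The work goes in short steps, Python scripts to look and compute and a tool call to move; the robot and the scene stay as the last step left them, time stands still between calls to the robot, and variables do not carry over. Pictures are saved under pics/ and viewed, and the job is handed in when it is done.

Besides the shell and the picture viewer there is one more tool, called after "Emit:" as name(argument=value, ...) on one line, values as JSON. jog_arm: Moves the arm, as the interface text tells. Its arguments: {"type":"object","properties":{"increments":{"type":"string"},"squeeze":{"type":"number"}},"required":["increments"]}

```bash
ls; mkdir -p pics
cat > h.py <<'E'
import numpy as np, cv2
from rig import r
def cam(n):
    c=r.camera_info(n); return np.array(c["K"],float),np.array(c["rvec"],float).ravel(),np.array(c["tvec"],float).ravel()
def ray(n,px,z,c=None):
    K,rv,t=c or cam(n); R=cv2.Rodrigues(rv)[0]
    px=np.atleast_2d(np.array(px,float)); d=np.c_[px,np.ones(len(px))]@np.linalg.inv(K).T@R
    o=-R.T@t
    return o+d*((z-o[2])/d[:,2])[:,None]
def proj(n,P,c=None):
    K,rv,t=c or cam(n)
    return cv2.projectPoints(np.atleast_2d(np.array(P,float)),rv,t,K,None)[0][:,0]
def snap(n,f):
    im=r.grab_frame(n)[:,:,::-1].copy(); cv2.imwrite("pics/"+f,im); return im
E
python3 - <<'E'
from h import *
for n in ("side","top","wrist"):
    snap(n,n+"0.png"); K,rv,t=cam(n); R=cv2.Rodrigues(rv)[0]; print(n,-R.T@t,R[2],K[0,0],K[0,2],K[1,2])
print(r.sense())
E
```

```text
pics
side [-114.71814665  993.97076832  957.22168644] [ 0.45389422 -0.68179806 -0.57369978] 500.45604466103117 317.923117640859 223.96258904135334
top [ 370.08277384   -4.92136564 1245.55456793] [ 0.17806755  0.01730946 -0.98386601] 488.9235202679095 319.29956096995073 240.33476029013545
wrist [ 289.24259026 -559.13315563  372.87889305] [-0.2948702  -0.10625896 -0.94961076] 421.60558598508095 314.962088190879 239.6410653190232
{'clock': 0.15, 'qpos': array([-1.22340119e+00,  3.53509924e-01,  1.63397433e+00, -3.31044716e-05,
        1.15519962e+00, -2.36698359e-03]), 'qvel': array([-2.00553613e-03, -1.99129971e-03, -2.41509739e-03,  1.94866525e-05,
        2.80807537e-04, -9.35720990e-04]), 'joint_efforts': array([-2.70273071e-03, -6.05643082e+01, -3.42341888e+01, -1.25682286e-04,
        6.14817880e-03,  4.66412257e-05]), 'eef_pos': array([ 214.05444346, -586.80558442,  230.71638675]), 'tcp_rot': array([-3.14050136e+00,  2.76888860e-05,  3.49775522e-01]), 'contact_force': array([ 0.14809766, -0.26840927, -0.41683128]), 'wrist_torque': array([ 0.06676936, -0.05308497, -0.00113923]), 'opening': 0.9999284385820818}
```

View pics/side0.png

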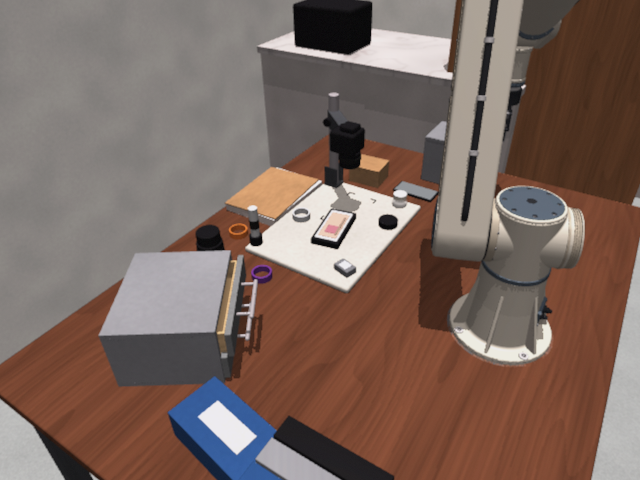

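View pics/top0.png

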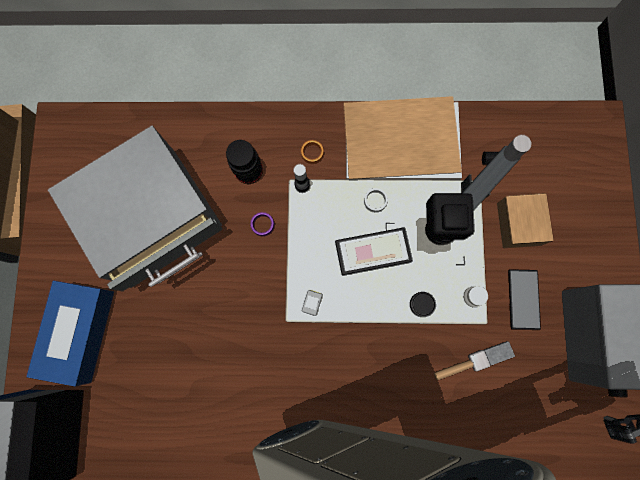

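View pics/wrist0.png

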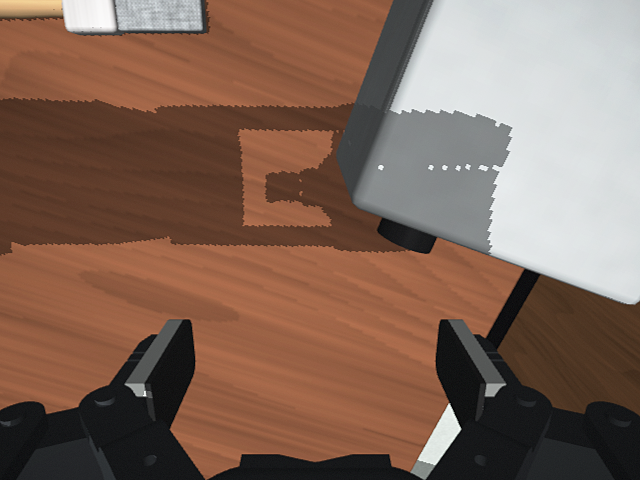

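The top view has +x up and +y to the left. The board accessories are the metal ring (375,201), a black cap (422,304) and the battery (312,302). The drawer is slightly ajar, with its handle near (174,265). I'll measure these now.

Run:
```python
from h import *
im=cv2.imread("pics/top0.png")
hsv=cv2.cvtColor(im,cv2.COLOR_BGR2HSV)
m=((hsv[:,:,1]<30)&(hsv[:,:,2]>190)).astype(np.uint8)
m[:,:270]=0;m[:170]=0;m[330:]=0;m[:,500:]=0
cs,_=cv2.findContours(m,0,2); c=max(cs,key=cv2.contourArea); h=cv2.convexHull(c)
e=cv2.approxPolyDP(h,6,True)[:,0]; print("board hull",e.tolist()); print(ray("top",e,18)[:,:2].round(1).tolist())
cv2.imwrite("pics/bz.png",cv2.resize(im[165:335,280:500],(792,612))[:600])
cv2.imwrite("pics/cz.png",cv2.resize(im[120:300,40:240],(666,600)))
g=cv2.cvtColor(im,cv2.COLOR_BGR2GRAY)
d=((g<75)).astype(np.uint8); d[:180]=0;d[322:]=0;d[:,:292]=0;d[:,485:]=0
for c in cv2.findContours(d,0,2)[0]:
    if cv2.contourArea(c)>60: print("dark",cv2.minAreaRect(c),cv2.contourArea(c))
```

```text
board hull [[290, 180], [461, 181], [480, 204], [486, 322], [287, 320]]
[[752.3, 94.1], [749.7, -350.4], [688.2, -396.2], [388.8, -395.1], [391.2, 95.7]]
dark ((422.5, 304.0), (24.0, 25.0), 90.0) 471.0
dark ((373.26922607421875, 250.84616088867188), (35.889251708984375, 71.58238220214844), 78.69007110595703) 2435.0
dark ((454.5, 216.5), (73.0, 59.0), 90.0) 2315.0
dark ((302.0, 186.0), (12.0, 14.0), 90.0) 142.5
```

View pics/bz.png

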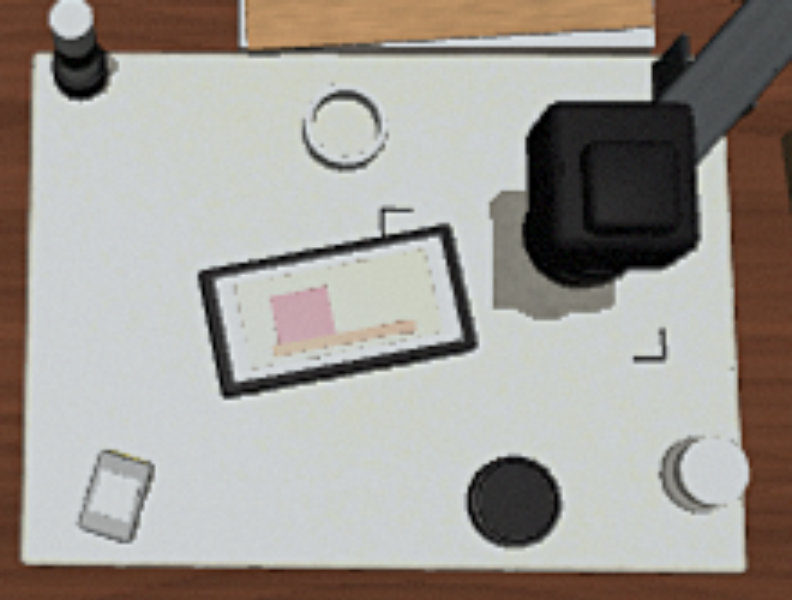

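View pics/cz.png

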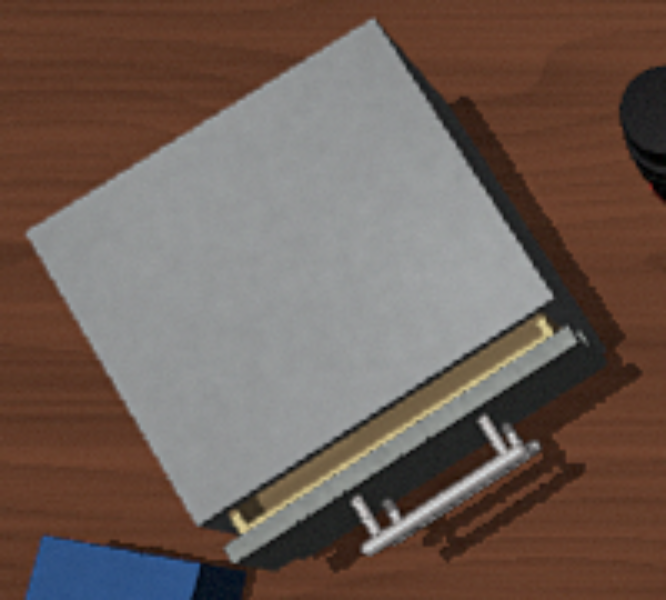

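Run:
```python
from h import *
A=lambda L,s,o:np.array(L)/s+np.array(o)
b=ray("top",A([[33,55],[22,563],[746,570]],3.6,(280,165)),18)[:,:2]
print("board",b.round(1).tolist(), np.linalg.norm(b[0]-b[1]),np.linalg.norm(b[2]-b[1]))
mk=ray("top",A([[382,209],[665,360]],3.6,(280,165)),18)[:,:2]; print("marks",mk.round(1),mk.mean(0),np.linalg.norm(mk[0]-mk[1]))
ctr=(b[0]+b[2])/2
yv=b[1]-b[2]; yv/=np.linalg.norm(yv); xv=np.array([yv[1],-yv[0]]); th=np.arctan2(xv[1],xv[0])
print("ctr",ctr,"yaw",th,"target",ctr+15*xv-100*yv)
e=ray("top",A([[200,270],[447,225],[476,346],[227,397]],3.6,(280,165)),40)[:,:2]
print("exh",e.round(1).tolist(),e.mean(0),[np.linalg.norm(e[i]-e[(i+1)%4]).round(1) for i in range(4)])
for k in (0,3):
    d=e[1]-e[0] if k==0 else e[2]-e[3]; print("long dir",np.arctan2(*( -d[[0]],-d[[1]])) , d)
print("cap",ray("top",[[422.5,304]],38),"ring",ray("top",A([[344,129]],3.6,(280,165)),40),"battery",ray("top",A([[116,496]],3.6,(280,165)),40))
q=ray("top",A([[106,450],[154,462],[129,542],[80,527]],3.6,(280,165)),40)[:,:2]; print(q.round(1).tolist(),q.mean(0))
c=ray("top",A([[375,18],[27,233],[200,525],[552,297]],3.333,(40,120)),170)[:,:2]
print("cab",c.round(1).tolist(),c.mean(0),[np.linalg.norm(c[i]-c[(i+1)%4]).round(1) for i in range(4)])
f=c[3]-c[2];bk=c[0]-c[1];
for v in (c[0]-c[3],c[1]-c[2]): print("yaw x",np.arctan2(v[1],v[0]))
for v in (c[2]-c[3],c[1]-c[0]): print("yaw y",np.arctan2(v[1],v[0])-np.pi/2)
h=ray("top",A([[367,549],[537,446]],3.333,(40,120)),133)[:,:2]; print("handle",h,h.mean(0),np.linalg.norm(h[0]-h[1]))
```

```text
board [[751.5, 96.3], [387.8, 97.9], [385.6, -397.9]] 363.77729823844953 495.8281050799518
marks [[ 637.7 -154.3]
 [ 530.1 -349.6]] [ 583.87029781 -251.97231824] 223.01432590253242
ctr [ 568.56404939 -150.82405477] yaw -0.004330015553468201 target [ 583.13090857 -250.88806735]
exh [[589.2, -24.4], [621.5, -196.6], [536.5, -214.4], [500.6, -42.9]] [ 561.97102475 -119.6002354 ] [np.float64(175.2), np.float64(86.9), np.float64(175.2), np.float64(90.5)]
long dir [-0.18549921] [  32.31589636 -172.20763502]
long dir [-0.20616892] [  35.86153828 -171.47097663]
cap [[ 431.12448724 -236.79384722   38.        ]] ring [[ 690.51895371 -125.97547188   40.        ]] battery [[432.75357808  32.78484272  40.        ]]
[[464.0, 39.9], [455.9, 7.0], [401.8, 23.7], [411.7, 57.1]] [433.3703363   31.92038222]
cab [[838.2, 407.4], [681.1, 638.6], [479.6, 500.9], [636.2, 272.6]] [658.7750434  454.88361893] [np.float64(279.5), np.float64(244.1), np.float64(276.8), np.float64(242.9)]
yaw x 0.5883885974503188
yaw x 0.5993832261191504
yaw y 0.6011982913006619
yaw y 0.5968347453955971
handle [[467.27683188 401.3471    ]
 [539.12476132 287.60772521]] [503.2007966 344.4774126] 134.5316704066984
```

```bash
cat >> h.py <<'E'
def Rt(): 
    return cv2.Rodrigues(np.zeros(3))[0]
from scipy.spatial.transform import Rotation as Ro
def plan(P,yaw,n,show=True):
    "constant rows from present pose to P (mm), tool down with yaw"
    s=r.sense(); p=np.array(s["eef_pos"]); a=s["tcp_rot"]; R0=Ro.from_euler("xyz",a)
    R1=Ro.from_euler("xyz",[np.pi,0,yaw]); rv=(R0.inv()*R1).as_rotvec()
    M=np.zeros((3,3)); Rs=[]
    for i in range(n):
        Ri=(R0*Ro.from_rotvec(rv*i/n)).as_matrix(); M+=Ri; Rs.append(Ri)
    t=np.linalg.solve(M,np.array(P)-p)
    print("now",p.round(1),np.round(a,3),"| row x %d: shift cm"%n,(t/10).round(3),"rot",(rv/n).round(4))
    if show and n>8:
        q=p.copy(); L=[]
        for i in range(n): q=q+Rs[i]@t; L.append(q.round(0))
        print("path",[x.astype(int).tolist() for x in L[::4]])
def zshift(dx,dy,dz):
    R=Ro.from_euler("xyz",r.sense()["tcp_rot"]).as_matrix(); return (R.T@np.array([dx,dy,dz])/10).round(2)
E
python3 -c "
from h import *
plan([485,335,250],2.167,24)"
```

```text
now [ 214.1 -586.8  230.7] [-3.141  0.     0.35 ] | row x 24: shift cm [ 4.602 -0.297 -0.079] rot [-0.     -0.     -0.0757]
path [[256, -568, 232], [408, -464, 235], [521, -319, 238], [586, -147, 241], [597, 36, 244], [552, 214, 248]]
```

Emit:
jog_arm(increments="0 0 -0.2 0 0 -0.14 1; 0 0 -0.2 0 0 -0.14 1; 0 0 -0.2 0 0 -0.14 1; 0 0 -0.2 0 0 -0.14 1; 0 0 -0.2 0 0 -0.14 1; 0 0 -0.2 0 0 -0.14 1; 0 0 -0.2 0 0 -0.14 1; 0 0 -0.2 0 0 -0.14 1")

```text
clock: 0.95
eef_pos: [214.1, -586.9, 247.0]
tcp_rot: [-3.141, -0.001, 1.476]
contact_force: [0.9, -0.5, 0.3]
opening: 0.996
```

Emit:
jog_arm(increments="0 0 -0.1 0 0 -0.14 1; 0 0 -0.1 0 0 -0.14 1; 0 0 -0.1 0 0 -0.14 1; 0 0 -0.1 0 0 -0.14 1; 0 0 0 0 0 -0.14 1; 3 3.7 0 0 0 0 1; 3 3.7 0 0 0 0 1; 3 3.7 0 0 0 0 1")

```text
clock: 1.75
eef_pos: [255.1, -448.6, 250.7]
tcp_rot: [3.141, -0.001, 2.169]
contact_force: [1.1, -0.1, 0.4]
opening: 1.003
```

Emit:
jog_arm(increments="3 3.7 0 0 0 0 0.3; 3 3.7 0 0 0 0 0.3; 3 3.7 0 0 0 0 0.3; 3 3.7 0 0 0 0 0.3; 3 3.7 0 0 0 0 0.3; 3 3.7 0 0 0 0 0.3; 3 3.7 0 0 0 0 0.3; 3 3.7 0 0 0 0 0.3")

```text
clock: 2.55
eef_pos: [364.3, -83.3, 251.5]
tcp_rot: [3.141, 0.001, 2.169]
contact_force: [1.2, -0.7, -0.1]
opening: 0.65
```

Emit:
jog_arm(increments="3 3.7 0 0 0 0 0.3; 3 3.7 0 0 0 0 0.3; 3 3.7 0 0 0 0 0.3; 3 3.7 0 0 0 0 0.3; 3 3.7 0 0 0 0 0.3; 3 3.7 0 0 0 0 0.3; 3 3.7 0 0 0 0 0.3; 0 0 0 0 0 0 0.3")

```text
clock: 3.35
eef_pos: [461.1, 239.1, 251.1]
tcp_rot: [3.14, -0.001, 2.173]
contact_force: [0.9, -0.0, -0.6]
opening: 0.65
```

Run:
```python
from h import *
s=r.sense();print(s["eef_pos"],s["tcp_rot"],s["opening"],s["qpos"],s["clock"])
im=snap("wrist","w1.png")
print(proj("wrist",[[503,344,133],[467,401,133],[539,288,133],s["eef_pos"]]).round())
```

```text
[461.08945086 239.13969808 251.11061344] [ 3.13964279e+00 -9.76116793e-04  2.17319959e+00] 0.6496203518058012 [ 4.74758194e-01  1.67241089e-01  1.83621725e+00  1.34097497e-03
  1.13632492e+00 -1.28207471e-01] 3.35
[[476. 131.]
 [496.   4.]
 [461. 237.]
 [321. 322.]]
```

View pics/w1.png

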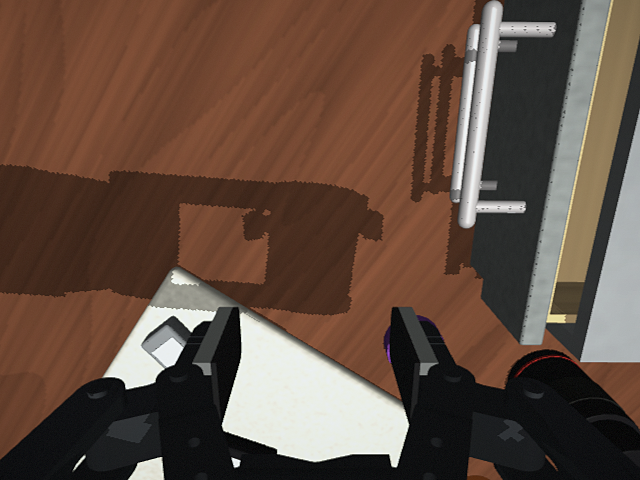

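Wrist view: the upper bar runs from (493,5) to (467,222), close to my prediction of (496,4) to (461,237).

Run:
```python
from h import *
c=cam("wrist")
h=ray("wrist",[[493,6],[467,223]],131,c)[:,:2]; d=h[0]-h[1]; print(h,h.mean(0),np.linalg.norm(d),np.arctan2(d[1],d[0])-np.pi/2)
f=ray("wrist",[[601,2],[532,344]],149,c)[:,:2];d=f[0]-f[1];print(f,np.arctan2(d[1],d[0])-np.pi/2)
m=h.mean(0)
plan([m[0],m[1],200],2.167,4)
```

```text
[[466.77042212 400.05614686]
 [537.20230759 297.13155593]] [501.98636486 348.5938514 ] 124.7161653955158 0.6001150445352872
[[507.60503939 426.20539929]
 [619.17506041 258.65641991]] 0.5874681551833452
now [460.  236.7 250.8] [-3.141 -0.     2.173] | row x 4: shift cm [1.717 2.447 1.269] rot [-0.0001 -0.0001  0.0015]
```

Emit:
jog_arm(increments="1.4 2 1.2 0 0 0 -0.4; 1.4 2 1.2 0 0 0 -0.4; 1.4 2 1.2 0 0 0 -0.4; 1.4 2 1.2 0 0 0 -0.4; 1.3 1.8 0 0 0 0 -0.4; 0 0 0 0 0 0 -0.4; 0 0 0 0 0 0 -0.4; 0 0 0 0 0 0 -0.4")

```text
clock: 4.2
eef_pos: [501.5, 345.2, 203.4]
tcp_rot: [-3.141, 0.0, 2.169]
contact_force: [0.5, -0.1, -0.3]
opening: 0.303
```

Run:
```python
from h import *
c=cam("wrist"); im=snap("wrist","w2.png")
print(r.sense()["opening"],proj("wrist",[[502,348,133],[467,400,133],[537,297,133],r.sense()["eef_pos"]],c).round())
plan([502,347.5,112],2.167,4)
```

```text
0.29921223438518885 [[319. 255.]
 [320. 136.]
 [319. 355.]
 [316. 325.]]
now [501.6 345.4 203.5] [-3.141  0.     2.169] | row x 4: shift cm [0.039 0.039 2.288] rot [-0.0001  0.0001  0.0005]
```

View pics/w2.png

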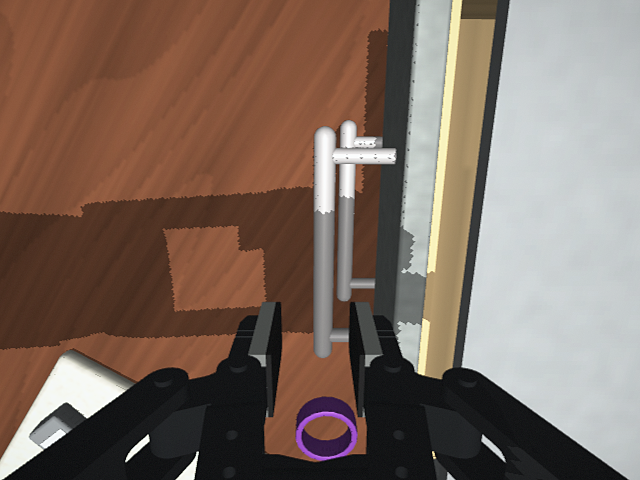

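The bar runs at column 324 and the fingers are centred near 315, so I'll shift 3 mm along tool y and descend.

Emit:
jog_arm(increments="0.1 0.3 2.2 0 0 0 -0.4; 0 0 2.3 0 0 0 -0.4; 0 0 2.3 0 0 0 -0.4; 0 0 2.3 0 0 0 -0.4; 0 0 0 0 0 0 -0.4; 0 0 0 0 0 0 -1; 0 0 0 0 0 0 -1; 0 0 0 0 0 0 -1", squeeze=60)

```text
clock: 5.05
eef_pos: [504.3, 348.7, 113.3]
tcp_rot: [3.14, 0.0, 2.169]
contact_force: [1.4, -0.6, 6.6]
opening: 0.103
```

Emit:
jog_arm(increments="0 0 0 0 0 0 -1; 0 0 0 0 0 0 -1; 0 -0.5 0 0 0 0 -1; 0 -1 0 0 0 0 -1; 0 -1 0 0 0 0 -1; 0 -1 0 0 0 0 -1; 0 -1 0 0 0 0 -1; 0 -1 0 0 0 0 -1")

```text
clock: 5.85
eef_pos: [458.5, 317.7, 113.3]
tcp_rot: [3.139, 0.0, 2.169]
contact_force: [2.5, -0.7, 9.0]
opening: 0.103
```

Emit:
jog_arm(increments="0 -1.2 0 0 0 0 -1; 0 -1.2 0 0 0 0 -1; 0 -1.2 0 0 0 0 -1; 0 -1.2 0 0 0 0 -1; 0 -1.2 0 0 0 0 -1; 0 -1.2 0 0 0 0 -1; 0 -1.2 0 0 0 0 -1; 0 -1 0 0 0 0 -1")

```text
clock: 6.65
eef_pos: [380.5, 265.0, 113.3]
tcp_rot: [3.139, -0.0, 2.169]
contact_force: [-0.0, 2.4, 9.5]
opening: 0.103
```

Run:
```python
from h import *
im=snap("top","t1.png"); cv2.imwrite("pics/t1z.png",cv2.resize(im[100:350,40:360],(768,600)))
print(r.sense()["eef_pos"],r.sense()["contact_force"])
```

```text
[379.13269901 264.07201566 113.21350618] [-4.14662745 -1.1025303  14.67960965]
```

View pics/t1z.png

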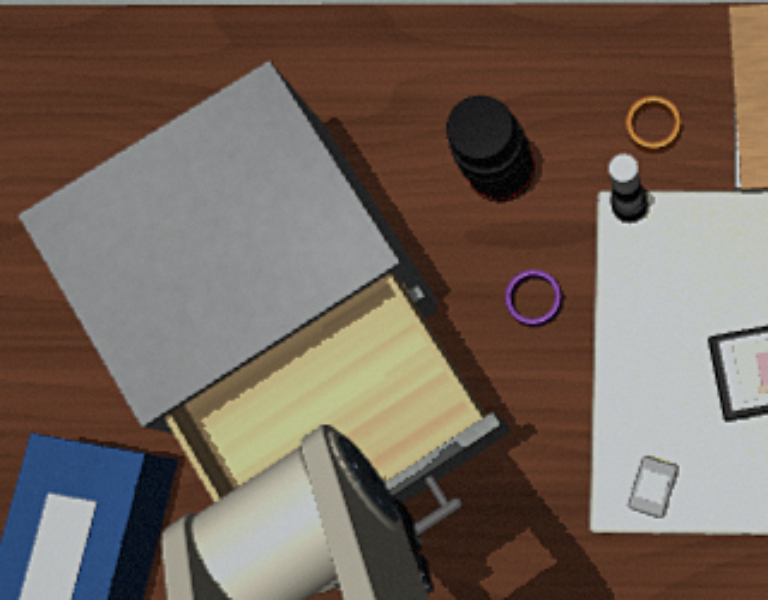

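The drawer is now about 165 mm open. I'll release it, lift, and go to the battery.

Emit:
jog_arm(increments="0 0 0 0 0 0 -0.4; 0 0 0 0 0 0 -0.4; 0 0 0 0 0 0 -0.4; 0 0 -2 0 0 0 -0.4; 0 0 -2.5 0 0 0 -0.4; 0 0 -2.5 0 0 0 -0.4; 0 0 -2.5 0 0 0 0; 0 0 -2 0 0 0 0")

```text
clock: 7.5
eef_pos: [380.7, 265.0, 228.3]
tcp_rot: [3.141, 0.0, 2.17]
contact_force: [0.4, 0.6, 0.6]
opening: 0.495
```

Run:
```python
from h import *
plan([410,35,150],2.84,8)
plan([433,32,120],2.84,8)
```

```text
now [380.7 265.  228.3] [3.141 0.    2.17 ] | row x 8: shift cm [-2.129 -2.046  0.979] rot [ 0.      0.     -0.0838]
now [380.7 265.  228.3] [3.141 0.    2.17 ] | row x 8: shift cm [-2.381 -1.892  1.354] rot [ 0.      0.     -0.0838]
```

Emit:
jog_arm(increments="-2.4 -1.9 0.3 0 0 -0.084 0.8; -2.4 -1.9 0.3 0 0 -0.084 0.8; -2.4 -1.9 0.5 0 0 -0.084 0.8; -2.4 -1.9 1 0 0 -0.084 0.8; -2.4 -1.9 2 0 0 -0.084 0.8; -2.4 -1.9 2 0 0 -0.084 0.8; -2.4 -1.9 2 0 0 -0.084 0.8; -2.4 -1.9 2 0 0 -0.084 0.8")

```text
clock: 8.3
eef_pos: [433.7, 29.3, 125.3]
tcp_rot: [-3.141, -0.0, 2.845]
contact_force: [0.1, 0.1, -0.2]
opening: 0.899
```

Run:
```python
from h import *
c=cam("wrist"); im=snap("wrist","w3.png"); s=r.sense()
print(s["eef_pos"],s["tcp_rot"],proj("wrist",[[433,32,40],s["eef_pos"]],c).round())
```

```text
[434.80258065  26.78122847 122.9744466 ] [-3.13972944e+00 -1.13071892e-03  2.85128664e+00] [[319. 247.]
 [309. 326.]]
```

View pics/w3.png

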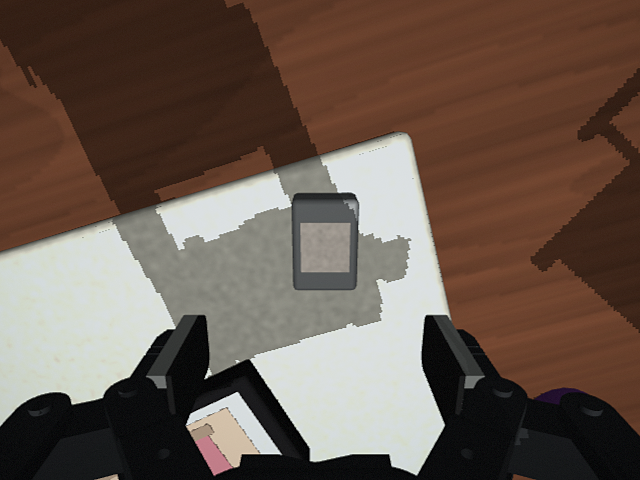

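The battery sits square to the jaws, with its top face centred at (325,247).

Run:
```python
from h import *
c=cam("wrist"); p=ray("wrist",[[325,247]],40,c)[0]; print(p)
plan([p[0],p[1],22],2.845,4)
```

```text
[434.05502756  32.99068189  40.        ]
now [434.8  26.8 123. ] [-3.140e+00 -1.000e-03  2.851e+00] | row x 4: shift cm [0.061 0.146 2.524] rot [-0.0005 -0.0003  0.0016]
```

Emit:
jog_arm(increments="0.1 0.2 2.5 0 0 0 0.3; 0.1 0.2 2.5 0 0 0 0.3; 0 0.2 2.5 0 0 0 0.3; 0 0 2.4 0 0 0 0.3; 0 0 0 0 0 0 -1; 0 0 0 0 0 0 -1; 0 0 0 0 0 0 -1; 0 0 0 0 0 0 -1", squeeze=40)

```text
clock: 9.15
eef_pos: [434.6, 37.1, 28.3]
tcp_rot: [3.141, 0.002, 2.842]
contact_force: [0.4, 0.5, -0.8]
opening: 0.432
```

Emit:
jog_arm(increments="0 0 0 0 0 0 0.2; 0 0 0 0 0 0 0.2; 0.1 0.2 0.4 0 0 0 0.2; 0 0 0.3 0 0 0 0.2; 0 0 0 0 0 0 -1; 0 0 0 0 0 0 -1; 0 0 0 0 0 0 -1; 0 0 0 0 0 0 -1")

```text
clock: 9.95
eef_pos: [433.4, 39.2, 20.2]
tcp_rot: [-3.142, -0.0, 2.842]
contact_force: [0.5, 0.1, -1.7]
opening: 0.433
```

Emit:
jog_arm(increments="0 0 -2 0 0 0 -1; 0 0 -2.5 0 0 0 -1; 0 0 -2.5 0 0 0 -1; 0 0 -2.5 0 0 0 -1; 0 0 -2.5 0 0 0 -1; 0 0 -2.5 0 0 0 -1; 0 0 -2.5 0 0 0 -1; 0 0 -2.5 0 0 0 -1")

```text
clock: 10.75
eef_pos: [433.1, 39.2, 216.3]
tcp_rot: [-3.142, -0.0, 2.842]
contact_force: [0.9, 0.7, -0.6]
opening: 0.432
```

Run:
```python
from h import *
c=cam("wrist"); im=snap("wrist","w4.png"); s=r.sense()
print(s["eef_pos"],s["opening"],s["contact_force"])
u=np.array([.827,.562]);v=np.array([-.562,.827]);F=np.array([380,264.5])+163*u
for o in ((-45,-70),(-45,5),(-45,75),):print(o,F+o[0]*u+o[1]*v)
p=F-45*u-70*v
plan([p[0],p[1],230],2.167,8)
```

```text
[435.21263927  39.33814637 219.93618234] 0.43369455170813986 [1.57088538 0.03014195 2.514419  ]
(-45, -70) [516.926 272.926]
(-45, 5) [474.776 334.951]
(-45, 75) [435.436 392.841]
now [435.2  39.3 219.9] [3.14  0.005 2.842] | row x 8: shift cm [ 0.806  3.047 -0.124] rot [0.0004 0.0005 0.0843]
```

View pics/w4.png

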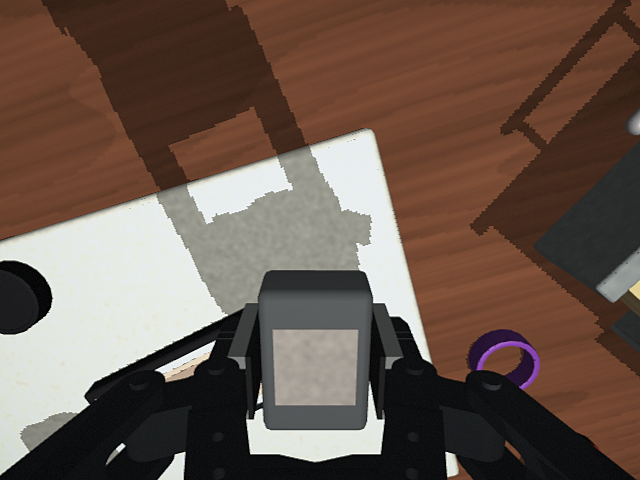

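The battery is held. Carrying it to the drawer's near-right spot.

Emit:
jog_arm(increments="0.8 3.05 -0.2 0 0 0.084 -1; 0.8 3.05 -0.2 0 0 0.084 -1; 0.8 3.05 -0.2 0 0 0.084 -1; 0.8 3.05 -0.2 0 0 0.084 -1; 0.8 3.05 -0.2 0 0 0.084 -1; 0.8 3.05 0 0 0 0.084 -1; 0.8 3.05 0 0 0 0.084 -1; 0.8 3.05 0 0 0 0.084 -1")

```text
clock: 11.6
eef_pos: [515.4, 274.1, 224.9]
tcp_rot: [-3.141, -0.0, 2.167]
contact_force: [0.7, -0.2, -0.2]
opening: 0.434
```

Run:
```python
from h import *
c=cam("wrist"); im=snap("wrist","w5.png"); s=r.sense()
print(s["eef_pos"],s["opening"],s["contact_force"])
plan([517,273,102],2.167,5)
```

```text
[518.5246304  277.64361023 225.13387144] 0.4318530734570681 [ 2.63984447  3.74982391 -0.44500232]
now [518.5 277.6 225.1] [ 3.138e+00 -1.000e-03  2.162e+00] | row x 5: shift cm [-0.061 -0.083  2.462] rot [ 0.0007 -0.0002 -0.001 ]
```

View pics/w5.png

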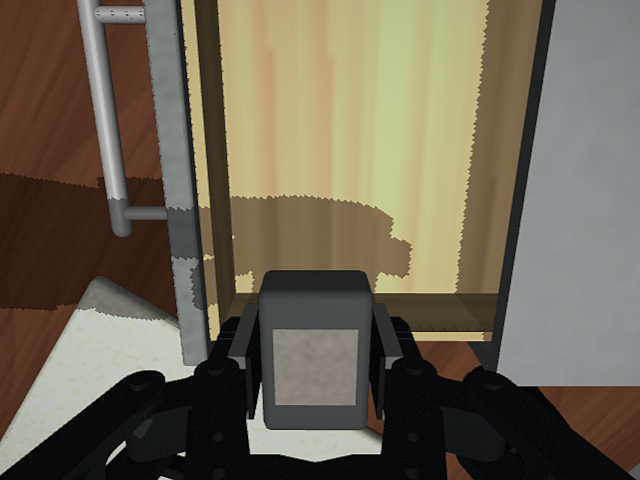

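Run:
```python
from h import *
c=cam("wrist")
print(ray("wrist",[[235,293],[460,293],[212,336],[490,338]],96,c)[:2], ray("wrist",[[212,336],[490,338]],149,c))
w=ray("wrist",[[212,336],[490,338]],149,c)[:,:2]; p=np.array(r.sense()["eef_pos"])[:2]
u=np.array([.827,.562]);v=np.array([-.562,.827])
print("wall outer dist from tcp along v",(p-w)@v,"along u",(p-w)@u)
print(proj("wrist",[[*p,102],[*(p-28*v),98]],c))
```

```text
[[498.64272298 206.48123169  96.        ]
 [630.84223036 295.02591014  96.        ]] [[496.53928746 201.86803464 149.        ]
 [633.67755926 292.0187824  149.        ]]
wall outer dist from tcp along v [50.31063828 52.82767864] along u [  60.7677521  -103.31031893]
[[314.56415356 230.38909432]
 [314.77261332 267.6729932 ]]
```

Emit:
jog_arm(increments="0 0.2 2.5 0 0 0 -1; 0 0 2.5 0 0 0 -1; 0 0 2.5 0 0 0 -1; 0 0 2.5 0 0 0 -1; 0 0 2 0 0 0 -1; 0 0 0.5 0 0 0 -1; 0 0 0 0 0 0 -1; 0 0 0 0 0 0 0.2")

```text
clock: 12.45
eef_pos: [517.6, 274.2, 101.2]
tcp_rot: [3.14, 0.0, 2.17]
contact_force: [0.4, 0.3, -0.3]
opening: 0.586
```

Emit:
jog_arm(increments="0 0 0 0 0 0 0.2; 0 0 0 0 0 0 0.2; 0 0 -2 0 0 0 0.2; 0 0 -2.5 0 0 0 0.2; 0 0 -2.5 0 0 0 0.5; 0 0 -2.5 0 0 0 1; 0 0 -2.5 0 0 0 1; 0 0 -2 0 0 0 1")

```text
clock: 13.25
eef_pos: [517.4, 274.2, 242.6]
tcp_rot: [3.139, 0.0, 2.17]
contact_force: [0.9, 0.2, 1.2]
opening: 0.997
```

Run:
```python
from h import *
im=snap("wrist","w6.png"); s=r.sense()
print(s["eef_pos"],s["opening"],s["contact_force"])
t=snap("top","t2.png");cv2.imwrite("pics/t2z.png",cv2.resize(t[150:350,60:500],(792,360)))
g=cv2.cvtColor(t,cv2.COLOR_BGR2GRAY)
d=((g<75)).astype(np.uint8); d[:180]=0;d[322:]=0;d[:,:292]=0;d[:,485:]=0
for c in cv2.findContours(d,0,2)[0]:
    if cv2.contourArea(c)>60: print("dark",cv2.minAreaRect(c),cv2.contourArea(c))
```

```text
[518.74024155 274.9273508  245.74761792] 1.0021646448068708 [0.71923208 0.45024696 3.10471975]
dark ((422.5, 304.0), (24.0, 25.0), 90.0) 473.5
dark ((372.8846435546875, 248.92306518554688), (39.81156921386719, 71.58238220214844), 78.69007110595703) 2437.0
dark ((454.5, 218.5), (77.0, 59.0), 90.0) 2602.5
dark ((302.0, 186.0), (12.0, 14.0), 90.0) 144.0
```

View pics/w6.png

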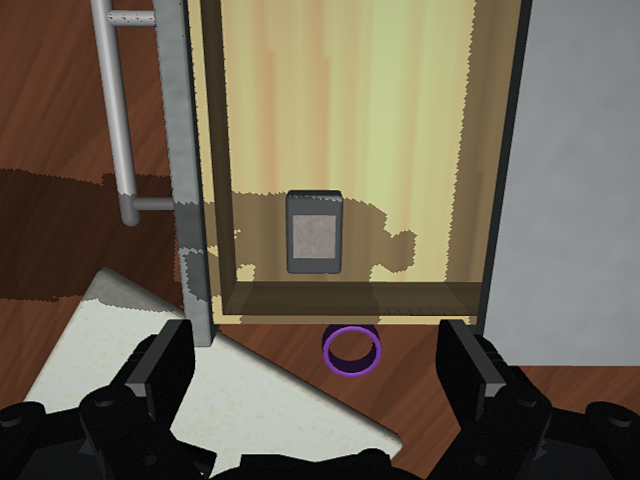

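View pics/t2z.png

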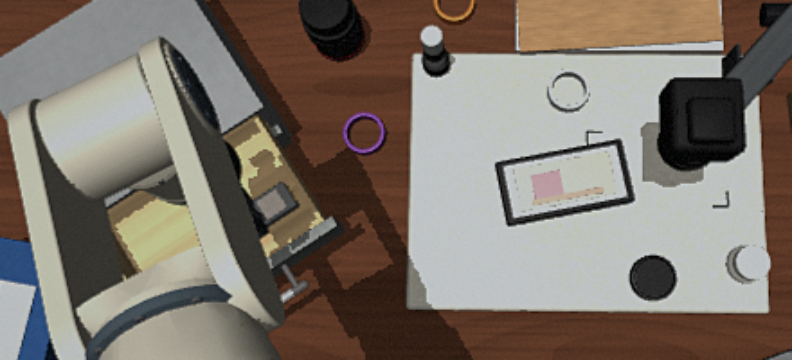

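The battery lies flat in the drawer and the ring hasn't moved. Next, the ring.

Run:
```python
from h import *
plan([690,-126,150],1.39,16)
t=cv2.imread("pics/t2.png"); 
print(ray("top",[[299,172],[302,186]],148),ray("top",[[302,187]],18))
print(ray("top",[[568/1.8+60,91/1.8+150]],40))
```

```text
now [518.6 274.9 244. ] [3.135e+00 1.000e-03 2.170e+00] | row x 16: shift cm [-2.754  0.472  0.589] rot [ 0.0004 -0.0001  0.0487]
path [[538, 255, 238], [605, 166, 215], [654, 65, 191], [683, -43, 168]]
[[731.29004114  62.83342621 148.        ]
 [697.28048995  55.40067965 148.        ]] [[733.33389967  62.51378623  18.        ]]
[[ 691.24623776 -125.98639532   40.        ]]
```

Emit:
jog_arm(increments="-2.75 0.47 0 0 0 0.049 1; -2.75 0.47 0 0 0 0.049 1; -2.75 0.47 0 0 0 0.049 1; -2.75 0.47 0 0 0 0.049 1; -2.75 0.47 0 0 0 0.049 1; -2.75 0.47 0 0 0 0.049 1; -2.75 0.47 0 0 0 0.049 1; -2.75 0.47 0 0 0 0.049 1")

```text
clock: 14.15
eef_pos: [641.8, 89.5, 239.4]
tcp_rot: [-3.141, -0.0, 1.776]
contact_force: [0.1, -0.9, 1.1]
opening: 1.002
```

Emit:
jog_arm(increments="-2.75 0.47 0 0 0 0.049 1; -2.75 0.47 0 0 0 0.049 1; -2.75 0.47 0.5 0 0 0.049 1; -2.75 0.47 1.5 0 0 0.049 1; -2.75 0.47 1.5 0 0 0.049 1; -2.75 0.47 2 0 0 0.049 1; -2.75 0.47 2 0 0 0.049 1; -2.75 0.47 2 0 0 0.049 1")

```text
clock: 14.95
eef_pos: [686.4, -127.6, 143.6]
tcp_rot: [-3.141, -0.0, 1.384]
contact_force: [0.7, 0.4, -0.3]
opening: 1.001
```

Run:
```python
from h import *
c=cam("wrist"); im=snap("wrist","w7.png"); s=r.sense()
print(s["eef_pos"],s["tcp_rot"],proj("wrist",[[690,-126,40],s["eef_pos"]],c).round())
```

```text
[ 684.50281554 -131.48288542  139.96363159] [-3.13708393e+00  1.93013667e-03  1.37943005e+00] [[321. 235.]
 [313. 329.]]
```

View pics/w7.png

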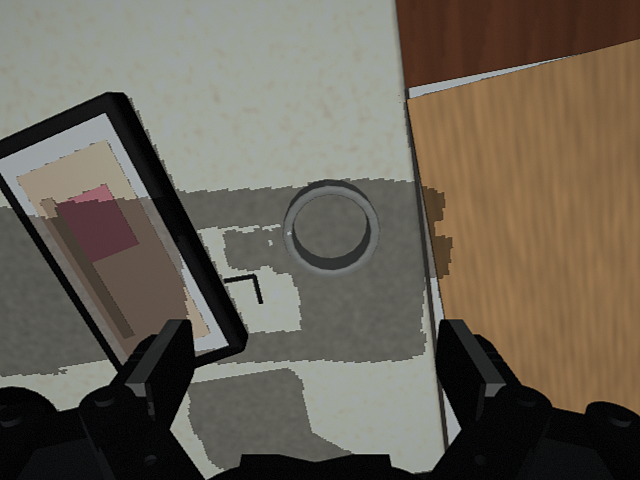

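Run:
```python
from h import *
c=cam("wrist"); p=ray("wrist",[[331.5,229],[418,229]],40,c); print(p); p=p[0]
s=r.sense(); print("z4",); plan([p[0],p[1],22],1.384,5)
```

```text
[[ 694.64634885 -125.9361853    40.        ]
 [ 745.50255644 -135.67733535   40.        ]]
z4
now [ 684.5 -131.5  140. ] [-3.137e+00  2.000e-03  1.379e+00] | row x 5: shift cm [0.15  0.185 2.359] rot [-0.0009  0.0004 -0.0009]
```

Emit:
jog_arm(increments="0.3 0.4 2.3 0 0 0 0.7; 0.3 0.3 2.3 0 0 0 0.7; 0 0 2.3 0 0 0 0.7; 0 0 2.3 0 0 0 0.7; 0 0 2 0 0 0 0.7; 0 0 0 0 0 0 0.7; 0 0 0 0 0 0 0.7; 0 0 0 0 0 0 0.7")

```text
clock: 15.8
eef_pos: [695.5, -122.1, 34.4]
tcp_rot: [3.14, -0.0, 1.386]
contact_force: [0.2, -0.6, -0.6]
opening: 0.851
```

Run:
```python
from h import *
c=cam("wrist"); im=snap("wrist","w8.png"); s=r.sense()
print(s["eef_pos"],s["opening"],s["contact_force"],proj("wrist",[[692,-126,40]],c))
```

```text
[ 695.63305088 -122.13936245   34.67940639] 0.8530288762519371 [-0.00494217  1.01486344  0.10753811] [[308.94518577 342.26184741]]
```

View pics/w8.png

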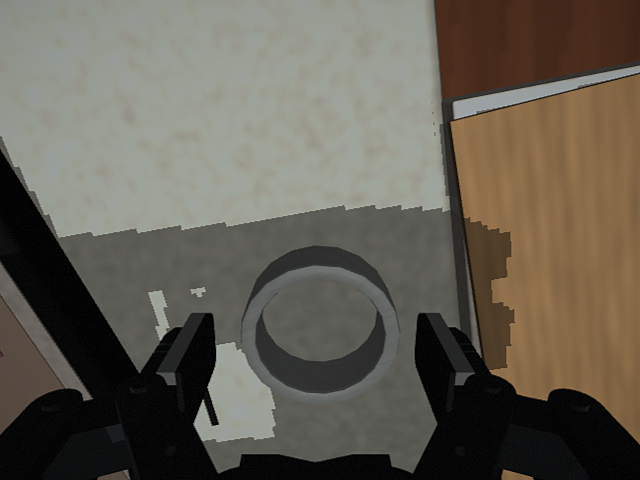

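Emit:
jog_arm(increments="0 0 0.5 0 0 0 0.7; 0 0 0.5 0 0 0 0.7; 0 0 0.4 0 0 0 0.7; 0 0 0 0 0 0 0.7; 0 0 0 0 0 0 -1; 0 0 0 0 0 0 -1; 0 0 0 0 0 0 -1; 0 0 0 0 0 0 -1")

```text
clock: 16.65
eef_pos: [695.0, -122.1, 19.6]
tcp_rot: [3.141, -0.0, 1.386]
contact_force: [0.0, -0.4, 2.6]
opening: 0.675
```

Emit:
jog_arm(increments="0 0 -1.5 0 0 0 -1; 0 0 -2.5 0 0 0 -1; 0 0 -2.5 0 0 0 -1; 0 0 -2.5 0 0 0 -1; 0 0 -2.5 0 0 0 -1; 0 0 -2.5 0 0 0 -1; 0 0 -2.5 0 0 0 -1; 0 0 -2.5 0 0 0 -1")

```text
clock: 17.45
eef_pos: [694.5, -122.0, 211.4]
tcp_rot: [3.141, 0.0, 1.386]
contact_force: [0.6, -0.9, -0.4]
opening: 0.676
```

Run:
```python
from h import *
c=cam("wrist"); im=snap("wrist","w9.png"); s=r.sense()
print(s["eef_pos"],s["opening"])
plan([478,330,235],2.167,16)
```

```text
[ 696.6607447  -122.33341661  216.26326816] 0.6725136662438452
now [ 696.7 -122.3  216.3] [ 3.135 -0.     1.386] | row x 16: shift cm [ 3.105 -0.856 -0.121] rot [ 0.0004  0.0002 -0.0488]
path [[694, -90, 217], [668, 36, 222], [617, 154, 227], [545, 261, 231]]
```

View pics/w9.png

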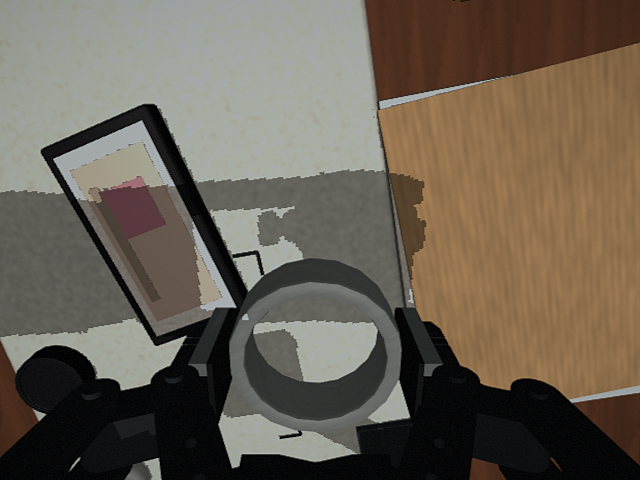

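The ring is held. Carrying it to the middle of the drawer.

Emit:
jog_arm(increments="3.1 -0.86 -0.2 0 0 -0.049 -1; 3.1 -0.86 -0.2 0 0 -0.049 -1; 3.1 -0.86 -0.2 0 0 -0.049 -1; 3.1 -0.86 -0.2 0 0 -0.049 -1; 3.1 -0.86 -0.2 0 0 -0.049 -1; 3.1 -0.86 -0.2 0 0 -0.049 -1; 3.1 -0.86 -0.2 0 0 -0.049 -1; 3.1 -0.86 -0.2 0 0 -0.049 -1")

```text
clock: 18.3
eef_pos: [629.1, 126.6, 226.0]
tcp_rot: [3.141, -0.0, 1.78]
contact_force: [-0.2, 0.3, -0.6]
opening: 0.674
```

Emit:
jog_arm(increments="3.1 -0.86 0 0 0 -0.049 -1; 3.1 -0.86 0 0 0 -0.049 -1; 3.1 -0.86 0 0 0 -0.049 -1; 3.1 -0.86 0 0 0 -0.049 -1; 3.1 -0.86 0 0 0 -0.049 -1; 3.1 -0.86 0 0 0 -0.049 -1; 3.1 -0.86 0 0 0 -0.049 -1; 3.1 -0.86 0 0 0 -0.049 -1")

```text
clock: 19.1
eef_pos: [474.1, 330.0, 225.9]
tcp_rot: [3.141, -0.0, 2.172]
contact_force: [-0.4, 0.5, -0.4]
opening: 0.672
```

Run:
```python
from h import *
c=cam("wrist"); im=snap("wrist","w10.png"); s=r.sense()
print(s["eef_pos"],s["opening"])
plan([478,330,100],2.167,6)
```

```text
[470.88265357 332.40222688 225.79544554] 0.6776952085577573
now [470.9 332.4 225.8] [-3.141e+00 -2.000e-03  2.176e+00] | row x 6: shift cm [-0.103  0.076  2.096] rot [-0.0001 -0.0004  0.0014]
```

View pics/w10.png

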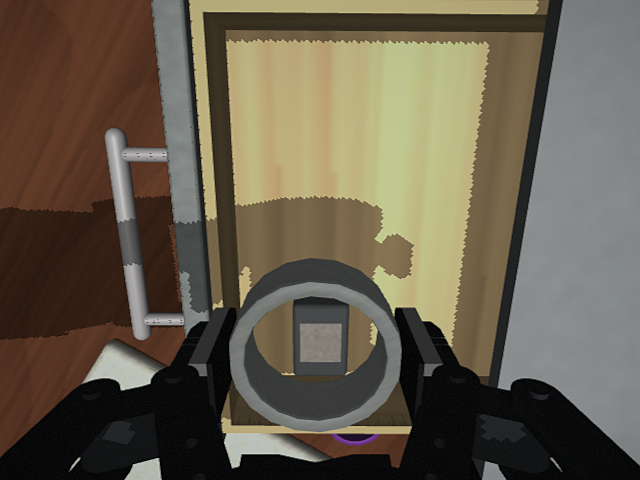

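Emit:
jog_arm(increments="0 0.5 2.2 0 0 0 -1; 0 0 2.2 0 0 0 -1; 0 0 2.2 0 0 0 -1; 0 0 2.2 0 0 0 -1; 0 0 2.2 0 0 0 -1; 0 0 1.5 0 0 0 -1; 0 0 0 0 0 0 -1; 0 0 0 0 0 0 0.7")

```text
clock: 19.95
eef_pos: [479.7, 332.1, 100.9]
tcp_rot: [3.141, -0.0, 2.17]
contact_force: [2.9, 2.3, -1.0]
opening: 0.827
```

Emit:
jog_arm(increments="0 0 0 0 0 0 0.7; 0 0 -0.5 0 0 0 0.7; 0 0 -2 0 0 0 0.7; 0 0 -2.5 0 0 0 0.7; 0 0 -2.5 0 0 0 0.7; 0 0 -2.5 0 0 0 1; 0 0 -2.5 0 0 0 1; 0 0 -2 0 0 0 1")

```text
clock: 20.75
eef_pos: [479.6, 332.1, 248.2]
tcp_rot: [3.139, -0.0, 2.17]
contact_force: [0.4, 0.7, 0.4]
opening: 1.001
```

Run:
```python
from h import *
c=cam("wrist"); im=snap("wrist","w11.png"); s=r.sense()
print(s["eef_pos"],s["opening"])
t=snap("top","t3.png")
g=cv2.cvtColor(t,cv2.COLOR_BGR2GRAY)
d=((g<75)).astype(np.uint8); d[:180]=0;d[322:]=0;d[:,:292]=0;d[:,485:]=0
for c in cv2.findContours(d,0,2)[0]:
    if cv2.contourArea(c)>60: print("dark",cv2.minAreaRect(c),cv2.contourArea(c))
plan([431,-237,200],1.05,16)
```

```text
[480.80912433 333.001439   251.27589049] 0.9985526385451127
dark ((422.5, 304.0), (24.0, 25.0), 90.0) 471.0
dark ((373.26922607421875, 250.84616088867188), (35.889251708984375, 71.58238220214844), 78.69007110595703) 2435.0
dark ((454.5, 218.0), (76.0, 59.0), 90.0) 2325.0
dark ((302.0, 186.0), (12.0, 14.0), 90.0) 143.0
now [480.7 333.  249.5] [ 3.135 -0.     2.17 ] | row x 16: shift cm [-3.72  -0.606  0.305] rot [ 0.0004 -0.0002  0.07  ]
path [[497, 299, 246], [536, 154, 234], [533, 3, 222], [489, -140, 209]]
```

View pics/w11.png

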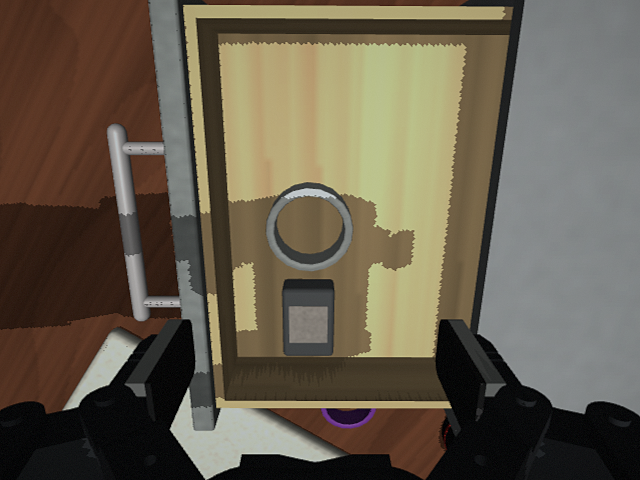

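View pics/t3.png

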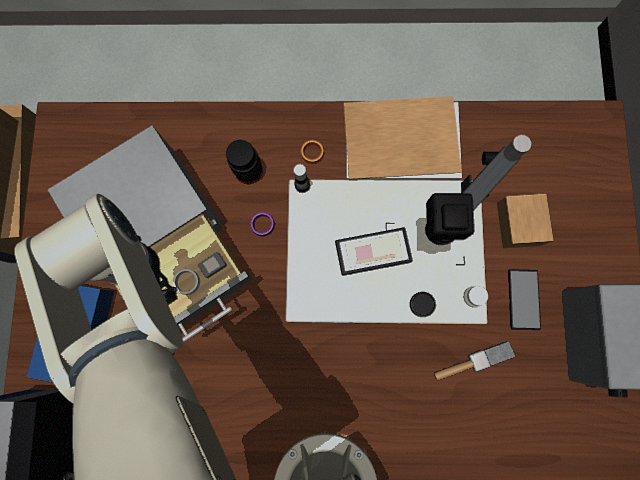

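Run:
```python
from h import *
plan([400,-20,230],1.6,8)
R=r.sense
# leg 2 rows from nominal end of leg 1
def leg(p0,y0,p1,y1,n):
    R0=Ro.from_euler("xyz",[np.pi,0,y0]);R1=Ro.from_euler("xyz",[np.pi,0,y1]);rv=(R0.inv()*R1).as_rotvec()
    M=sum((R0*Ro.from_rotvec(rv*i/n)).as_matrix() for i in range(n)); print((np.linalg.solve(M,np.array(p1,float)-p0)/10).round(2),(rv/n).round(3))
leg([400,-20,230],1.6,[429,-237,140],1.05,8)
```

```text
now [480.7 333.  249.5] [ 3.135 -0.     2.17 ] | row x 8: shift cm [-3.85  -2.494  0.233] rot [ 0.0008 -0.0002  0.0712]
[-2.61  0.94  1.13] [-0.    -0.     0.069]
```

Emit:
jog_arm(increments="-3.85 -2.5 0.2 0 0 0.071 1; -3.85 -2.5 0.2 0 0 0.071 1; -3.85 -2.5 0.2 0 0 0.071 1; -3.85 -2.5 0.2 0 0 0.071 1; -3.85 -2.5 0.2 0 0 0.071 1; -3.85 -2.5 0.2 0 0 0.071 1; -3.85 -2.5 0.2 0 0 0.071 1; -3.85 -2.5 0.2 0 0 0.071 1")

```text
clock: 21.65
eef_pos: [397.2, -22.8, 229.0]
tcp_rot: [3.141, 0.0, 1.599]
contact_force: [0.0, -2.2, 0.1]
opening: 1.002
```

Emit:
jog_arm(increments="-2.6 0.94 1.1 0 0 0.069 1; -2.6 0.94 1.1 0 0 0.069 1; -2.6 0.94 1.1 0 0 0.069 1; -2.6 0.94 1.1 0 0 0.069 1; -2.6 0.94 1.1 0 0 0.069 1; -2.6 0.94 1.1 0 0 0.069 1; -2.6 0.94 1.1 0 0 0.069 1; -2.6 0.94 1.1 0 0 0.069 1")

```text
clock: 22.45
eef_pos: [427.7, -238.8, 140.6]
tcp_rot: [3.142, -0.0, 1.047]
contact_force: [0.2, -1.4, -0.3]
opening: 0.998
```

Emit:
jog_arm(increments="0 0 0 0 0 0 0.8; 0 0 0 0 0 0 0.8; 0 0 0 0 0 0 0.8; 0 0 0 0 0 0 0.8; 0 0 0 0 0 0 0.8; 0 0 0 0 0 0 0.8; 0 0 0 0 0 0 0.8; 0 0 0 0 0 0 0.8")

```text
clock: 23.25
eef_pos: [428.0, -237.6, 141.4]
tcp_rot: [3.141, -0.0, 1.05]
contact_force: [0.0, 0.9, 0.4]
opening: 0.902
```

Run:
```python
from h import *
c=cam("wrist"); im=snap("wrist","w12.png"); s=r.sense()
print(s["eef_pos"],s["tcp_rot"],proj("wrist",[[431,-237,38],s["eef_pos"]],c).round())
g=cv2.cvtColor(im,cv2.COLOR_BGR2GRAY)
plan([431,-237,22],1.05,6)
```

```text
[ 427.97427164 -237.67115719  141.34803606] [ 3.14152296e+00 -6.43168249e-06  1.04996208e+00] [[320. 236.]
 [316. 324.]]
now [ 428.  -237.7  141.3] [ 3.142 -0.     1.05 ] | row x 6: shift cm [0.035 0.038 1.989] rot [ 0. -0. -0.]
```

View pics/w12.png

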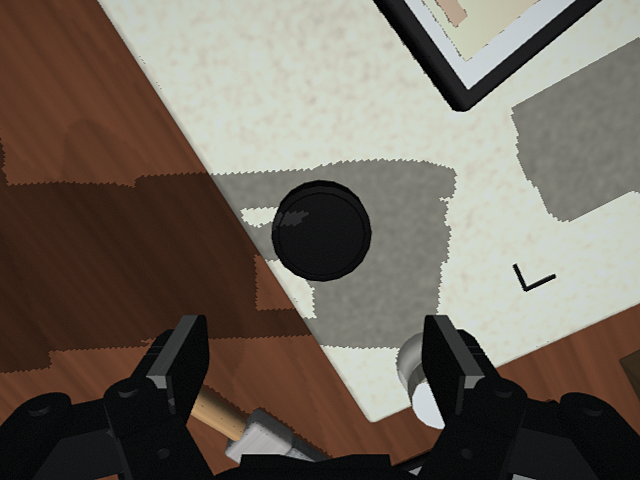

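Emit:
jog_arm(increments="0.1 0.2 2.2 0 0 0 0.8; 0.1 0 2.2 0 0 0 0.8; 0 0 2.2 0 0 0 0.8; 0 0 2.2 0 0 0 0.8; 0 0 2 0 0 0 0.8; 0 0 1 0 0 0 0.8; 0 0 0.2 0 0 0 0.8; 0 0 0 0 0 0 0.8")

```text
clock: 24.1
eef_pos: [430.7, -237.0, 21.4]
tcp_rot: [-3.141, -0.0, 1.05]
contact_force: [-0.1, -0.2, 0.4]
opening: 0.899
```

Emit:
jog_arm(increments="0 0 0 0 0 0 -1; 0 0 0 0 0 0 -1; 0 0 0 0 0 0 -1; 0 0 0 0 0 0 -1; 0 0 -1 0 0 0 -1; 0 0 -2 0 0 0 -1; 0 0 -2 0 0 0 -1; 0 0 -2 0 0 0 -1")

```text
clock: 24.9
eef_pos: [430.8, -237.1, 93.1]
tcp_rot: [3.141, -0.0, 1.05]
contact_force: [0.4, -0.1, -0.7]
opening: 0.695
```

Run:
```python
from h import *
c=cam("wrist"); im=snap("wrist","w13.png"); s=r.sense()
print(s["eef_pos"],s["opening"])
plan([400,-20,230],1.6,8)
def leg(p0,y0,p1,y1,n):
    R0=Ro.from_euler("xyz",[np.pi,0,y0]);R1=Ro.from_euler("xyz",[np.pi,0,y1]);rv=(R0.inv()*R1).as_rotvec()
    M=sum((R0*Ro.from_rotvec(rv*i/n)).as_matrix() for i in range(n)); print((np.linalg.solve(M,np.array(p1,float)-p0)/10).round(2),(rv/n).round(3))
u=np.array([.827,.562]);v=np.array([-.562,.827]);F=np.array([380,264.5])+163*u
p=F-40*u+72*v; print(p)
leg([400,-20,230],1.6,[*p,235],2.167,10)
```

```text
[ 432.35391579 -237.92812878   95.80719551] 0.6988183273412258
now [ 432.4 -237.9   95.8] [ 3.137 -0.     1.05 ] | row x 8: shift cm [ 2.537 -1.152 -1.681] rot [ 0.0006  0.0002 -0.0688]
[441.257 393.17 ]
[ 3.9   1.58 -0.05] [ 0.     0.    -0.057]
```

View pics/w13.png

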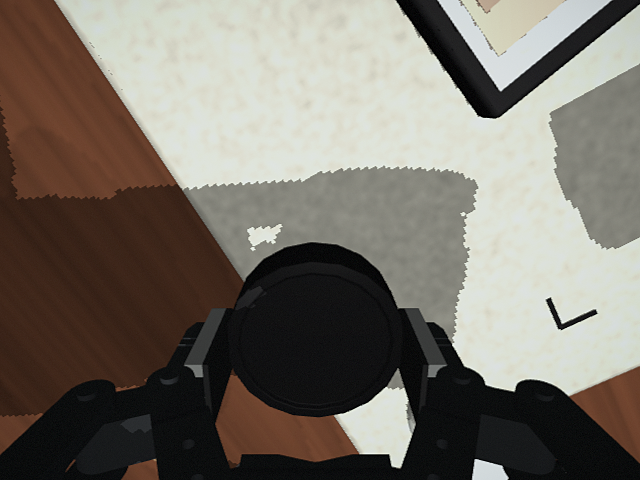

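The cap is held. Carrying it to the left part of the drawer.

Emit:
jog_arm(increments="2.5 -1.15 -2 0 0 -0.069 -1; 2.5 -1.15 -2 0 0 -0.069 -1; 2.5 -1.15 -2 0 0 -0.069 -1; 2.5 -1.15 -2 0 0 -0.069 -1; 2.5 -1.15 -2 0 0 -0.069 -1; 2.5 -1.15 -1.5 0 0 -0.069 -1; 2.5 -1.15 -1.5 0 0 -0.069 -1; 2.5 -1.15 -1 0 0 -0.069 -1")

```text
clock: 25.75
eef_pos: [397.8, -21.1, 232.9]
tcp_rot: [3.139, 0.0, 1.605]
contact_force: [0.4, -0.0, -0.3]
opening: 0.698
```

Emit:
jog_arm(increments="3.9 1.6 0 0 0 -0.057 -1; 3.9 1.6 0 0 0 -0.057 -1; 3.9 1.6 0 0 0 -0.057 -1; 3.9 1.6 0 0 0 -0.057 -1; 3.9 1.6 0 0 0 -0.057 -1; 3.9 1.6 0 0 0 -0.057 -1; 3.9 1.6 0 0 0 -0.057 -1; 3.9 1.6 0 0 0 -0.057 -1")

```text
clock: 26.55
eef_pos: [450.6, 309.9, 231.9]
tcp_rot: [3.141, 0.0, 2.06]
contact_force: [0.7, -0.6, -0.5]
opening: 0.695
```

Emit:
jog_arm(increments="3.9 1.6 0 0 0 -0.057 -1; 3.9 1.6 0 0 0 -0.057 -1; 0 0 0 0 0 0 -1; 0 0 0 0 0 0 -1; 0 0 0 0 0 0 -1; 0 0 0 0 0 0 -1; 0 0 0 0 0 0 -1; 0 0 0 0 0 0 -1")

```text
clock: 27.35
eef_pos: [440.4, 391.0, 231.5]
tcp_rot: [3.141, -0.0, 2.171]
contact_force: [0.8, 1.1, -0.3]
opening: 0.699
```

Run:
```python
from h import *
c=cam("wrist"); im=snap("wrist","w14.png"); s=r.sense()
print(s["eef_pos"],s["opening"],s["clock"])
plan([441,392,101],2.167,6)
```

```text
[440.34058307 391.16112186 231.4573108 ] 0.7010891154462401 27.4
now [440.3 391.2 231.5] [ 3.141 -0.     2.171] | row x 6: shift cm [0.005 0.017 2.174] rot [ 0.     -0.      0.0006]
```

View pics/w14.png

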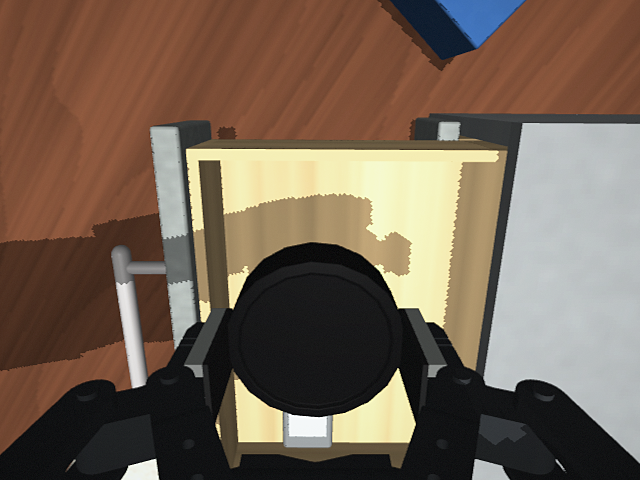

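Emit:
jog_arm(increments="0 0 2.3 0 0 0 -1; 0 0 2.3 0 0 0 -1; 0 0 2.3 0 0 0 -1; 0 0 2.3 0 0 0 -1; 0 0 2.3 0 0 0 -1; 0 0 1.5 0 0 0 -1; 0 0 0 0 0 0 -1; 0 0 0 0 0 0 0.7")

```text
clock: 28.2
eef_pos: [440.3, 391.7, 101.3]
tcp_rot: [-3.142, 0.0, 2.172]
contact_force: [0.6, -0.4, -0.5]
opening: 0.841
```

Emit:
jog_arm(increments="0 0 0 0 0 0 0.7; 0 0 -0.5 0 0 0 0.7; 0 0 -2 0 0 0 0.7; 0 0 -2.5 0 0 0 0.7; 0 0 -2.5 0 0 0 0.7; 0 0 -2.5 0 0 0 0.7; 0 0 -2.5 0 0 0 0.7; 0 0 -1 0 0 0 0.7")

```text
clock: 29.0
eef_pos: [441.0, 392.5, 239.7]
tcp_rot: [3.137, -0.001, 2.172]
contact_force: [0.6, -0.2, 0.4]
opening: 0.849
```

Run:
```python
from h import *
im=snap("wrist","w15.png"); s=r.sense()
print(s["eef_pos"],s["opening"],s["contact_force"])
t=snap("top","t4.png"); cv2.imwrite("pics/t4z.png",cv2.resize(t[160:340,60:500],(792,324)))
im2=snap("side","s4.png")
```

```text
[441.20143433 392.70279515 240.01920054] 0.8551669344042646 [0.67734891 1.64678368 1.32243498]
```

View pics/w15.png

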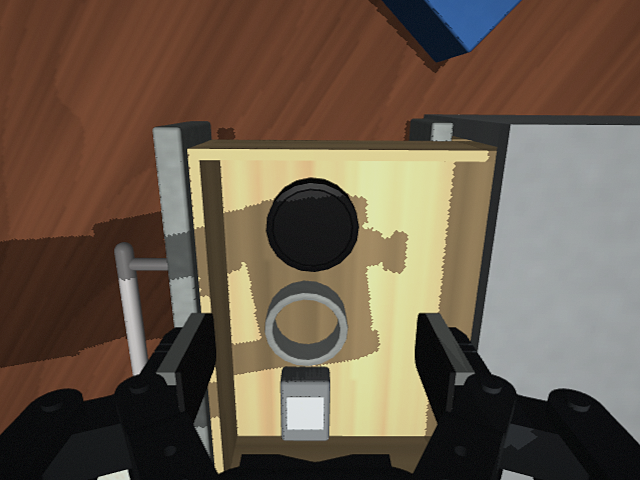

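View pics/t4z.png

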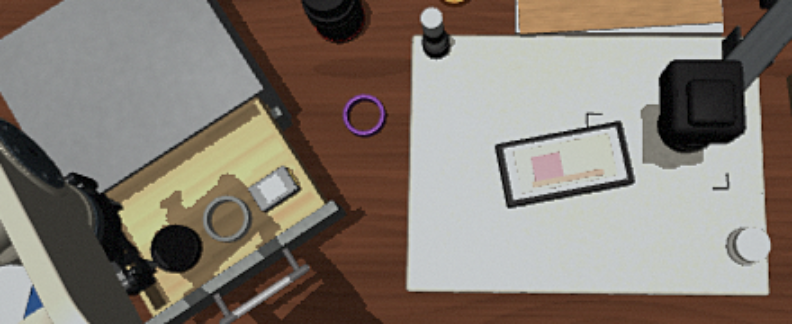

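View pics/s4.png

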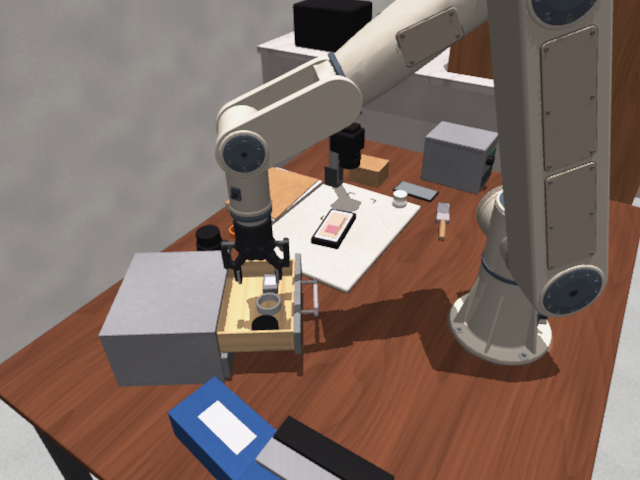

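The cap, ring and battery are all in the drawer. Before closing it I'll check whether anything is hidden under the camera.

Run:
```python
from h import *
im=cv2.imread("pics/side0.png"); cv2.imwrite("pics/s0z.png",cv2.resize(im[85:250,270:450],None,fx=3.6,fy=3.6,interpolation=cv2.INTER_CUBIC))
```

```text
(no output)
```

View pics/s0z.png

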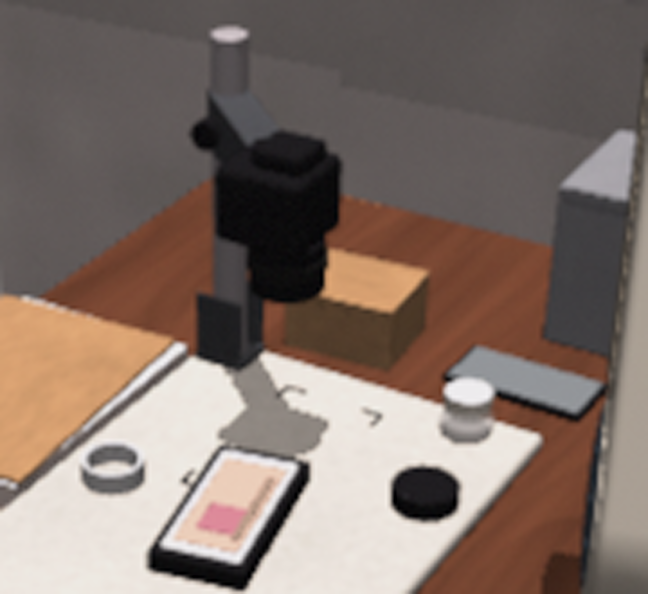

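Run:
```python
from h import *
f=lambda x,y:(270+x/3.6,85+y/3.6)
P=[f(198,350),f(240,366),f(262,348)]
print(ray("side",P,18),ray("side",P,0)); b=ray("side",P,18)
for h in (50,60,70,80,90): print(h,proj("side",np.c_[b[:,:2],np.full(3,18.+h)]).round(1)[0])
print("top of box",f(198,293),f(244,305))
print(proj("top",b).round(), proj("top",b+[0,0,70]).round())
print("column", proj("side",[[717,-373,18],[717,-373,358]]),proj("top",[[717,-373,18],[717,-373,358]]))
im=cv2.imread("pics/top0.png"); cv2.imwrite("pics/t0z.png",cv2.resize(im[120:260,400:560],None,fx=4,fy=4,interpolation=cv2.INTER_CUBIC))
```

```text
[[ 751.88781132 -362.73179109   18.        ]
 [ 698.09936839 -357.21845249   18.        ]
 [ 697.22066848 -399.76354884   18.        ]] [[ 7.68496145e+02 -3.88732730e+02  0.00000000e+00]
 [ 7.13676857e+02 -3.83113730e+02  1.13686838e-13]
 [ 7.12781317e+02 -4.26474195e+02  0.00000000e+00]]
50 [324.8 170.4]
60 [324.8 167.9]
70 [324.7 165.5]
80 [324.7 163.1]
90 [324.6 160.6]
top of box (325.0, 166.38888888888889) (337.77777777777777, 169.72222222222223)
[[466. 180.]
 [465. 200.]
 [481. 201.]] [[474. 172.]
 [473. 193.]
 [490. 193.]]
column [[334.47967242 183.44207625]
 [334.14289137  94.39468943]] [[470.36938149 193.18407918]
 [521.81524173 144.31187038]]
```

View pics/t0z.png

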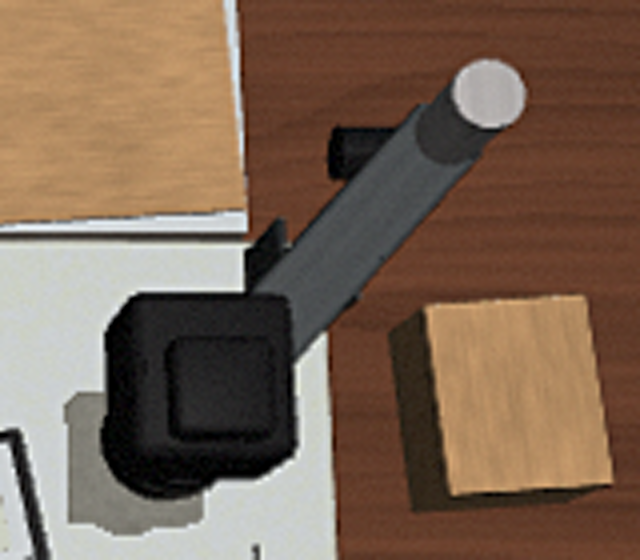

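That black block is the column's own foot, so nothing is hidden. I'll grasp the handle again and push the drawer home.

Run:
```python
from h import *
plan([380.7,265,235],2.17,4)
```

```text
now [440.2 391.8 236.6] [ 3.14  -0.     2.172] | row x 4: shift cm [-1.775 -3.018  0.038] rot [ 0.0003 -0.      0.0004]
```

Emit:
jog_arm(increments="-1.77 -3 0 0 0 0 -0.4; -1.77 -3 0 0 0 0 -0.4; -1.77 -3 0 0 0 0 -0.4; -1.77 -3 0 0 0 0 -0.4; 0 0 0 0 0 0 -0.4; 0 0 0 0 0 0 -0.4; 0 0 0 0 0 0 -0.4; 0 0 0 0 0 0 -0.4")

```text
clock: 29.95
eef_pos: [381.5, 266.2, 235.9]
tcp_rot: [-3.141, -0.0, 2.172]
contact_force: [-0.5, -0.5, 0.3]
opening: 0.299
```

Run:
```python
from h import *
im=snap("wrist","w16.png"); s=r.sense()
print(s["eef_pos"],s["opening"])
```

```text
[381.47693937 266.13559202 235.95230837] 0.3031096198544793
```

View pics/w16.png

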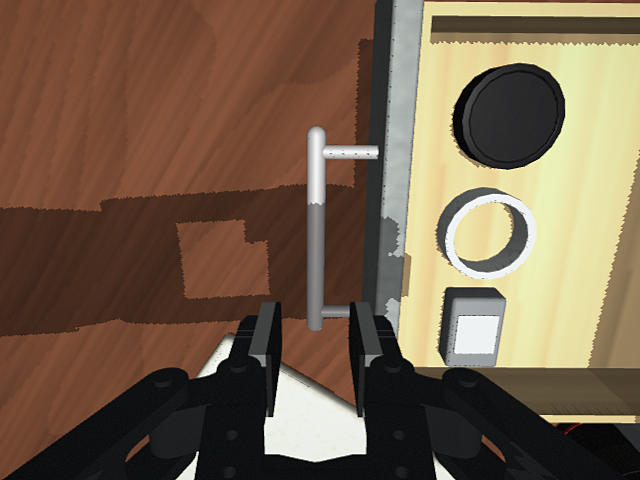

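Emit:
jog_arm(increments="0 0 2.4 0 0 0 -0.4; 0 0 2.4 0 0 0 -0.4; 0 0 2.4 0 0 0 -0.4; 0 0 2.4 0 0 0 -0.4; 0 0 2 0 0 0 -0.4; 0 0 0.7 0 0 0 -0.4; 0 0 0 0 0 0 -1; 0 0 0 0 0 0 -1", squeeze=60)

```text
clock: 30.8
eef_pos: [382.0, 266.4, 113.7]
tcp_rot: [3.14, -0.0, 2.172]
contact_force: [1.2, 1.3, 3.0]
opening: 0.1
```

Emit:
jog_arm(increments="0 0 0 0 0 0 -1; 0 0.5 0 0 0 0 -1; 0 1 0 0 0 0 -1; 0 1.5 0 0 0 0 -1; 0 1.5 0 0 0 0 -1; 0 1.5 0 0 0 0 -1; 0 1.5 0 0 0 0 -1; 0 1.5 0 0 0 0 -1")

```text
clock: 31.6
eef_pos: [456.0, 316.4, 113.7]
tcp_rot: [-3.141, 0.001, 2.172]
contact_force: [1.1, -3.4, 6.2]
opening: 0.106
```

Emit:
jog_arm(increments="0 1.5 0 0 0 0 -1; 0 1 0 0 0 0 -1; 0 1 0 0 0 0 -1; 0 1 0 0 0 0 -1; 0 1 0 0 0 0 -1; 0 0.7 0 0 0 0 -1; 0 0.5 0 0 0 0 -1; 0 0 0 0 0 0 -1")

```text
clock: 32.4
eef_pos: [511.9, 354.2, 113.7]
tcp_rot: [3.14, 0.001, 2.172]
contact_force: [3.0, -4.1, 6.1]
opening: 0.102
```

Emit:
jog_arm(increments="0 0.1 0 0 0 0 -1; 0 0.1 0 0 0 0 -1; 0 0.1 0 0 0 0 -1; 0 0.1 0 0 0 0 -1; 0 0.1 0 0 0 0 -1; 0 0.1 0 0 0 0 -1; 0 0.1 0 0 0 0 -1; 0 0 0 0 0 0 -1")

```text
clock: 33.2
eef_pos: [516.9, 357.6, 113.7]
tcp_rot: [3.141, 0.001, 2.172]
contact_force: [2.4, -4.6, 5.7]
opening: 0.1
```

Emit:
jog_arm(increments="0 0.1 0 0 0 0 -1; 0 0.1 0 0 0 0 -1; 0 0.1 0 0 0 0 -1; 0 0.1 0 0 0 0 -1; 0 0 0 0 0 0 -1; 0 0 0 0 0 0 -1; 0 0 0 0 0 0 -1; 0 0 0 0 0 0 -1")

```text
clock: 34.0
eef_pos: [518.4, 358.6, 113.7]
tcp_rot: [-3.138, 0.001, 2.172]
contact_force: [-3.7, -9.3, 12.1]
opening: 0.104
```

Run:
```python
from h import *
s=r.sense(); print(s["eef_pos"],s["contact_force"])
t=snap("side","s5.png"); cv2.imwrite("pics/s5z.png",cv2.resize(t[230:400,90:330],(792,561)))
```

```text
[518.4199941  358.64403062 113.6865273 ] [-3.71735015 -9.31797332 12.0623734 ]
```

View pics/s5z.png

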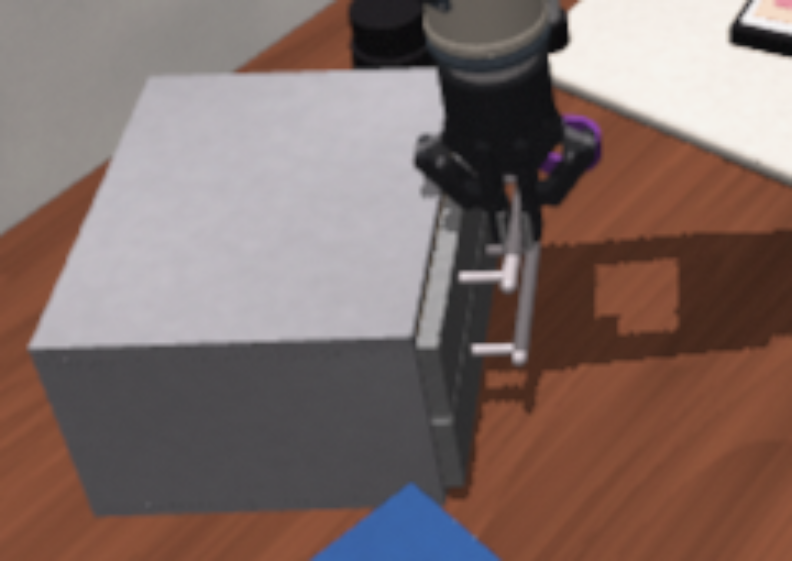

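Emit:
jog_arm(increments="0 0.1 0 0 0 0 -1; 0 0.1 0 0 0 0 -1; 0 0.1 0 0 0 0 -1; 0 0 0 0 0 0 -1; 0 0 0 0 0 0 -1; 0 0 0 0 0 0 -1; 0 0 0 0 0 0 -1; 0 0 0 0 0 0 -1")

```text
clock: 34.85
eef_pos: [518.4, 358.7, 113.6]
tcp_rot: [-3.132, 0.001, 2.172]
contact_force: [-14.1, -16.0, 22.5]
opening: 0.104
```

The drawer is at its stop: no further travel and about 20 N. I'll relieve the load, release and lift.

Emit:
jog_arm(increments="0 -0.2 0 0 0 0 -1; 0 -0.2 0 0 0 0 -1; 0 0 0 0 0 0 -0.45; 0 0 0 0 0 0 -0.45; 0 0 0 0 0 0 -0.45; 0 0 -1.5 0 0 0 -0.45; 0 0 -2.5 0 0 0 -0.45; 0 0 -2.5 0 0 0 -0.45")

```text
clock: 35.65
eef_pos: [518.4, 360.0, 178.8]
tcp_rot: [-3.141, -0.0, 2.172]
contact_force: [1.3, 0.4, 0.1]
opening: 0.277
```

Emit:
jog_arm(increments="0 0 -2.5 0 0 0 -0.45; 0 0 -2.5 0 0 0 -0.45; 0 0 -1 0 0 0 -1; 0 0 0 0 0 0 -1; 0 0 0 0 0 0 -1; 0 0 0 0 0 0 -1; 0 0 0 0 0 0 -1; 0 0 0 0 0 0 -1")

```text
clock: 36.45
eef_pos: [518.6, 359.7, 237.4]
tcp_rot: [-3.14, -0.0, 2.172]
contact_force: [0.8, -0.8, -0.2]
opening: -0.0
```

Run:
```python
from h import *
s=r.sense(); print(s["eef_pos"],s["opening"],s["contact_force"])
im=snap("wrist","w17.png"); t=snap("top","t5.png")
cv2.imwrite("pics/t5z.png",cv2.resize(t[165:335,280:500],(792,612))[:600])
g=cv2.cvtColor(t,cv2.COLOR_BGR2GRAY)
d=((g<75)).astype(np.uint8); d[:180]=0;d[322:]=0;d[:,:292]=0;d[:,485:]=0
for c in cv2.findContours(d,0,2)[0]:
    if cv2.contourArea(c)>60: print("dark",cv2.minAreaRect(c),cv2.contourArea(c))
```

```text
[518.62573927 359.66368513 237.37163275] -0.0002406455542819457 [ 0.78324836 -0.76650028 -0.20481555]
dark ((373.26922607421875, 250.84616088867188), (35.889251708984375, 71.58238220214844), 78.69007110595703) 2435.0
dark ((454.5, 216.5), (73.0, 59.0), 90.0) 2316.0
dark ((302.0, 186.0), (12.0, 14.0), 90.0) 143.0
```

View pics/w17.png

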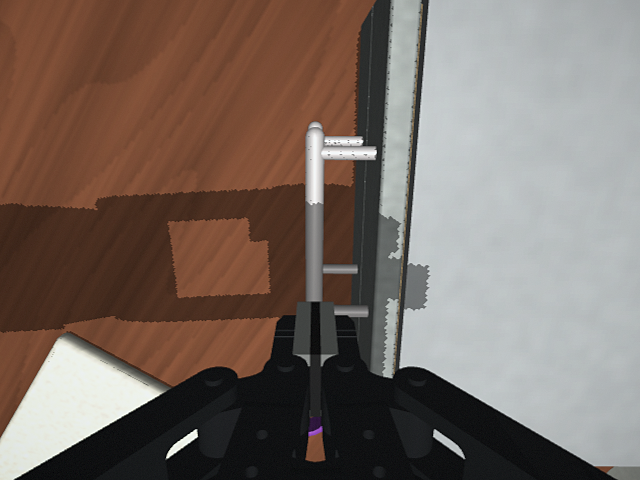

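View pics/t5.png

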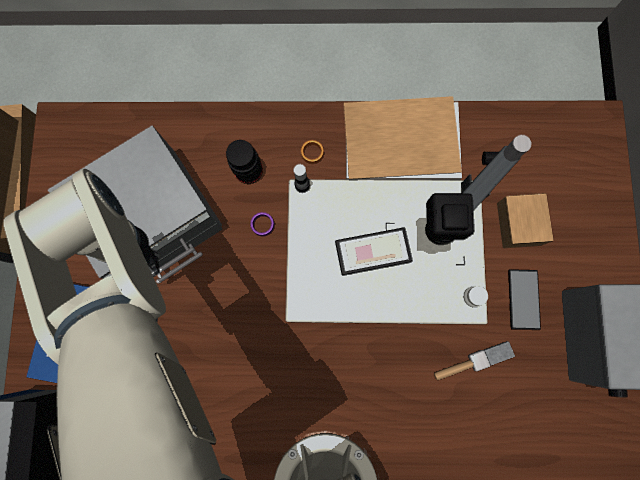

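The drawer looks flush and the board is clear of accessories, with the exhibit still at its first pose. Next I'll take a close static look at the exhibit.

```bash
cat >> h.py <<'E'
def Rd(yaw,tilt=0): return Ro.from_euler("z",yaw)*Ro.from_euler("x",np.pi)*Ro.from_euler("y",tilt)
def leg(p0,R0,p1,R1,n):
    rv=(R0.inv()*R1).as_rotvec()
    Rs=[(R0*Ro.from_rotvec(rv*i/n)).as_matrix() for i in range(n)]
    t=np.linalg.solve(sum(Rs),np.array(p1,float)-np.array(p0,float)); q=np.array(p0,float);L=[]
    for m in Rs: q=q+m@t; L.append(q.astype(int).tolist())
    print("n",n,"shift",(t/10).round(3),"rot",(rv/n).round(4),"path",L[::2])
def here(): 
    s=r.sense(); return np.array(s["eef_pos"]),Ro.from_euler("xyz",s["tcp_rot"])
E
python3 - <<'E'
from h import *
p,R=here()
leg(p,R,[420,120,240],Rd(1.1),8)
leg([420,120,240],Rd(1.1),[475,-120,210],Rd(0),8)
E
```

```text
n 8 shift [-2.945 -1.697 -0.027] rot [-1.00e-04  0.00e+00  1.34e-01] path [[521, 325, 238], [513, 258, 238], [487, 195, 239], [445, 142, 239]]
n 8 shift [-1.241  2.989  0.375] rot [ 0.     -0.      0.1375] path [[441, 95, 236], [471, 38, 228], [486, -24, 221], [483, -88, 213]]
```

Emit:
jog_arm(increments="-2.95 -1.7 0 0 0 0.134 -1; -2.95 -1.7 0 0 0 0.134 -1; -2.95 -1.7 0 0 0 0.134 -1; -2.95 -1.7 0 0 0 0.134 -1; -2.95 -1.7 0 0 0 0.134 -1; -2.95 -1.7 0 0 0 0.134 -1; -2.95 -1.7 0 0 0 0.134 -1; -2.95 -1.7 0 0 0 0.134 -1")

```text
clock: 37.35
eef_pos: [419.3, 118.6, 238.2]
tcp_rot: [3.141, -0.0, 1.094]
contact_force: [-0.4, 0.7, 0.6]
opening: -0.001
```

Emit:
jog_arm(increments="-1.24 3 0.37 0 0 0.137 -1; -1.24 3 0.37 0 0 0.137 -1; -1.24 3 0.37 0 0 0.137 -1; -1.24 3 0.37 0 0 0.137 -1; -1.24 3 0.37 0 0 0.137 -1; -1.24 3 0.37 0 0 0.137 -1; -1.24 3 0.37 0 0 0.137 -1; -1.24 3 0.37 0 0 0.137 -1")

```text
clock: 38.15
eef_pos: [476.1, -122.4, 208.6]
tcp_rot: [3.141, -0.001, -0.002]
contact_force: [1.0, 0.4, 0.4]
opening: 0.001
```

Emit:
jog_arm(increments="0 0 0 0 0 0 -1; 0 0 0 0 0 0 -1; 0 0 0 0 0 0 -1; 0 0 0 0 0 0 -1; 0 0 0 0 0 0 -1; 0 0 0 0 0 0 -1; 0 0 0 0 0 0 -1; 0 0 0 0 0 0 -1")

```text
clock: 38.95
eef_pos: [475.9, -120.8, 208.7]
tcp_rot: [3.142, -0.0, 0.004]
contact_force: [0.2, -0.0, 0.1]
opening: 0.003
```

Run:
```python
from h import *
im=snap("wrist","w18.png"); s=r.sense()
print(s["eef_pos"],s["tcp_rot"],s["clock"])
t=snap("top","t6.png");
print(proj("wrist",[[583,-251,18],[562,-120,40]]))
```

```text
[ 475.9433465  -120.83622794  208.69856733] [ 3.14158646e+00 -7.87525863e-05  4.06281404e-03] 39.0
[[494.31463543  62.16820319]
 [314.6861165   91.18850103]]
```

View pics/w18.png

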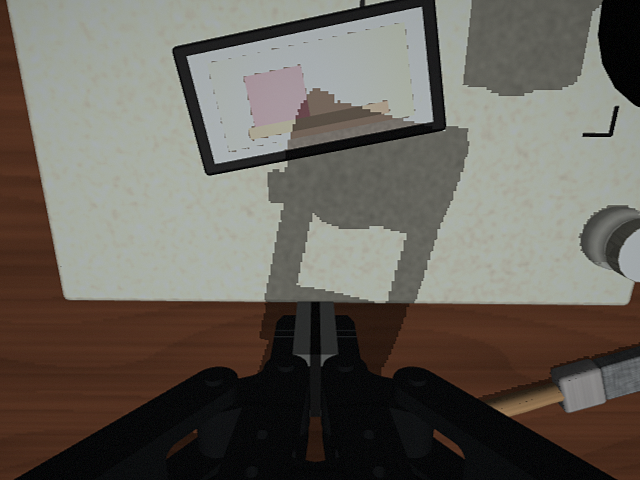

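View pics/t6.png

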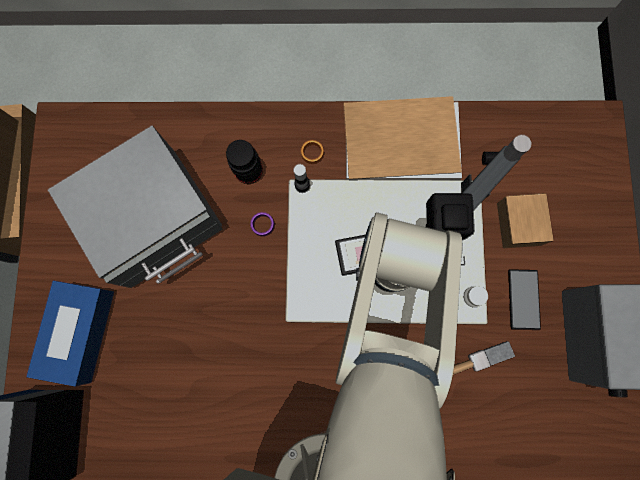

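Wrist view: exhibit top corners at about (174,47), (432,-2), (445,129) and (210,174), and the near-right printed mark corner at (613,135). The top view shows the drawer closed.

Run:
```python
from h import *
c=cam("wrist")
e=ray("wrist",[[174,47],[432,0],[445,129],[210,174]],40,c)[:,:2]
print(e.round(1).tolist(),[np.linalg.norm(e[i]-e[(i+1)%4]).round(1) for i in range(4)])
d=(e[0]-e[1]); d2=e[3]-e[2]; d3=e[0]-e[3]
print("yaw", -np.arctan2(d[0],d[1]),-np.arctan2(d2[0],d2[1]),np.arctan2(d3[1],d3[0]))
y=-np.arctan2(d2[0],d2[1]); X=np.array([np.cos(y),np.sin(y)]);Y=np.array([-X[1],X[0]])
print("ctr from low edge",(e[2]+e[3])/2+45*X,"from left",(e[0]+e[3])/2-90*Y)
m=ray("wrist",[[614,136],[362,0]],18,c)[:,:2]; print("mark BR",m[0],"-> target",m[0]+[52,97])
b=ray("wrist",[[8,2],[66,299],[631,305]],18,c)[:,:2];print(b)
print("board yaw",-np.arctan2(*(b[1]-b[2])))
```

```text
[[589.7, -25.0], [618.6, -196.4], [536.9, -213.2], [504.0, -42.9]] [np.float64(173.9), np.float64(83.4), np.float64(173.4), np.float64(87.6)]
yaw 0.1668270576085197 0.1912545383878018 0.20663300298181866
ctr from low edge [ 564.62389201 -119.52078099] from left [ 563.93928961 -122.30827748]
mark BR [ 530.95532693 -350.2480465 ] -> target [ 582.95532693 -253.2480465 ]
[[ 620.45723176   95.26084143]
 [ 390.50511502   96.14673334]
 [ 386.95218772 -397.84913917]]
board yaw -0.0071920966084403236
```

Run:
```python
from h import *
p,R=here()
leg(p,R,[440,10,200],Rd(.95),8)
leg([440,10,200],Rd(.95),[540,25,110],Rd(1.761,-.35),8)
print((Rd(1.761,-.35)).as_matrix().round(3))
```

```text
n 8 shift [ 0.263 -1.741  0.109] rot [ 0.      0.     -0.1182] path [[478, -103, 207], [477, -68, 205], [468, -34, 203], [451, -3, 201]]
n 8 shift [0.695 1.134 1.065] rot [-0.0177 -0.0413 -0.1003] path [[453, 9, 189], [479, 9, 167], [504, 13, 145], [528, 20, 122]]
[[-0.178  0.982  0.065]
 [ 0.922  0.189 -0.337]
 [-0.343  0.    -0.939]]
```

Emit:
jog_arm(increments="0.26 -1.74 0.1 0 0 -0.118 0.1; 0.26 -1.74 0.1 0 0 -0.118 0.1; 0.26 -1.74 0.1 0 0 -0.118 0.1; 0.26 -1.74 0.1 0 0 -0.118 0.1; 0.26 -1.74 0.1 0 0 -0.118 0.1; 0.26 -1.74 0.1 0 0 -0.118 0.1; 0.26 -1.74 0.1 0 0 -0.118 0.1; 0.26 -1.74 0.1 0 0 -0.118 0.1")

```text
clock: 39.85
eef_pos: [439.7, 10.5, 200.7]
tcp_rot: [3.141, -0.0, 0.953]
contact_force: [1.2, 0.8, -0.6]
opening: 0.545
```

Emit:
jog_arm(increments="0.7 1.13 1.06 -0.0177 -0.0413 -0.1003 0.1; 0.7 1.13 1.06 -0.0177 -0.0413 -0.1003 0.1; 0.7 1.13 1.06 -0.0177 -0.0413 -0.1003 0.1; 0.7 1.13 1.06 -0.0177 -0.0413 -0.1003 0.1; 0.7 1.13 1.06 -0.0177 -0.0413 -0.1003 0.1; 0.7 1.13 1.06 -0.0177 -0.0413 -0.1003 0.1; 0.7 1.13 1.06 -0.0177 -0.0413 -0.1003 0.1; 0.7 1.13 1.06 -0.0177 -0.0413 -0.1003 0.1")

```text
clock: 40.65
eef_pos: [540.6, 25.4, 110.5]
tcp_rot: [-3.141, 0.351, 1.763]
contact_force: [0.0, -0.2, -0.5]
opening: 0.554
```

Emit:
jog_arm(increments="0 0 0 0 0 0 0.1; 0 0 0 0 0 0 0.1; 0 0 0 0 0 0 0.1; 0 0 0 0 0 0 0.1; 0 0 0 0 0 0 0.1; 0 0 0 0 0 0 0.1; 0 0 0 0 0 0 0.1; 0 0 0 0 0 0 0.1")

```text
clock: 41.45
eef_pos: [539.8, 25.1, 111.1]
tcp_rot: [-3.142, 0.35, 1.758]
contact_force: [-0.7, -0.6, -0.3]
opening: 0.552
```

Run:
```python
from h import *
im=snap("wrist","w19.png"); t=snap("top","t7.png"); sd=snap("side","s7.png")
p,R=here(); print(p,R.as_matrix().round(3)[:,2],r.sense()["opening"])
leg(p,R,[538.8,3.4,24],Rd(1.761,-.35),8)
```

```text
[539.75172962  25.14321642 110.96192113] [ 0.064 -0.337 -0.939] 0.5507965606961588
n 8 shift [ 0.124 -0.063  1.112] rot [-0.0001 -0.     -0.0003] path [[539, 22, 100], [539, 16, 78], [539, 11, 56], [538, 6, 34]]
```

View pics/w19.png

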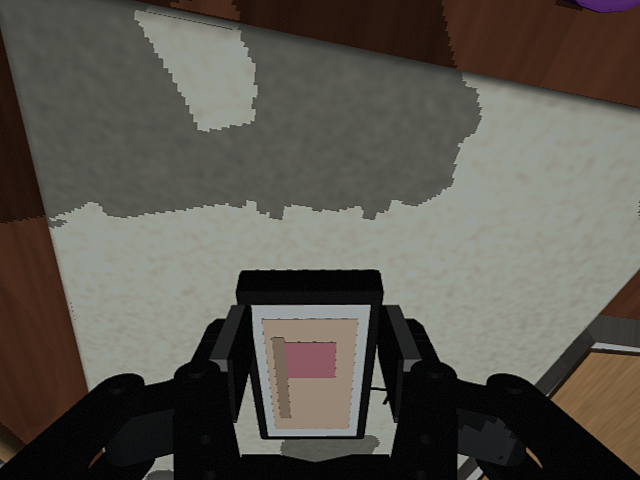

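View pics/t7.png

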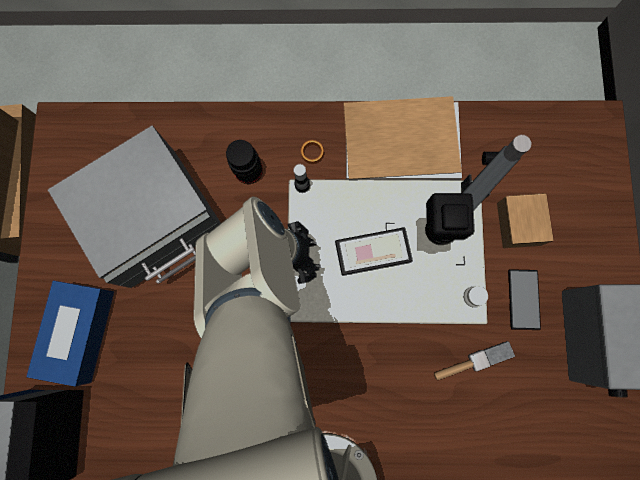

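View pics/s7.png

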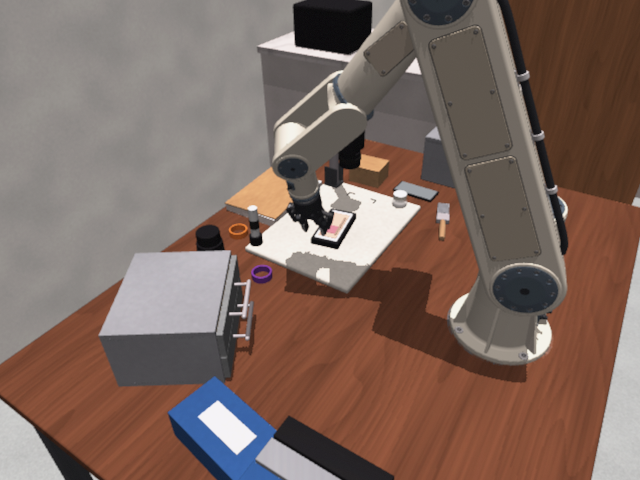

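The fork lines up with the exhibit's short edge: (238..382) against a finger midpoint near 313. Descending to the board behind it.

Emit:
jog_arm(increments="0.12 -0.06 1.1 0 0 0 0.1; 0.12 -0.06 1.1 0 0 0 0.1; 0.12 -0.06 1.1 0 0 0 0.1; 0.12 -0.06 1.1 0 0 0 0.1; 0.12 -0.06 1.1 0 0 0 0.1; 0.12 -0.06 1.1 0 0 0 0.1; 0.12 -0.06 1.1 0 0 0 0.1; 0.12 -0.06 1.1 0 0 0 0.1")

```text
clock: 42.4
eef_pos: [539.0, 3.2, 24.0]
tcp_rot: [-3.141, 0.35, 1.759]
contact_force: [-1.0, -0.6, 0.2]
opening: 0.549
```

Run:
```python
from h import *
im=snap("wrist","w20.png")
p,R=here(); print(p,r.sense()["tcp_rot"],r.sense()["contact_force"])
Y0=np.array([-.189,.982,0])
print("10mm push shift", (R.as_matrix().T@(-10*Y0)/10).round(3), "1mm down",(R.as_matrix().T@[0,0,-1]/10).round(3))
e=ray("wrist",[[238,270],[382,270]],40)
```

```text
[537.96074717   2.77845917  22.67346038] [-3.13917629  0.34974844  1.75918041] [-0.82132329 -1.0258253  -0.80200601]
10mm push shift [-0.939  0.003  0.343] 1mm down [0.034 0.    0.094]
```

View pics/w20.png

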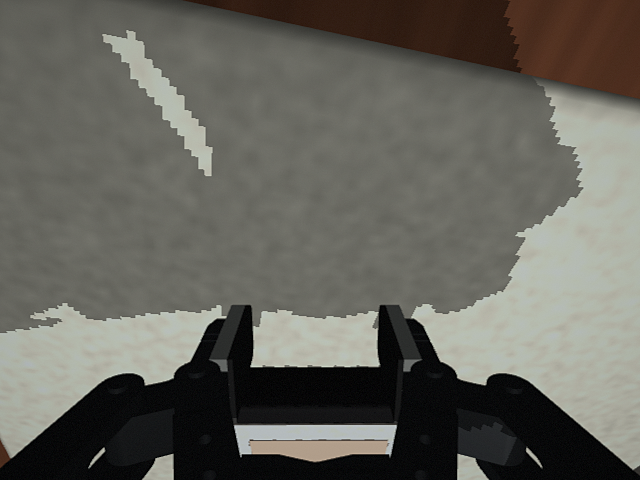

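Emit:
jog_arm(increments="-0.376 0 0.137 0 0 0 0.1; -0.376 0 0.137 0 0 0 0.1; -0.376 0 0.137 0 0 0 0.1; -0.376 0 0.137 0 0 0 0.1; -0.376 0 0.137 0 0 0 0.1; -0.376 0 0.137 0 0 0 0.1; -0.376 0 0.137 0 0 0 0.1; -0.376 0 0.137 0 0 0 0.1")

```text
clock: 43.25
eef_pos: [545.2, -28.0, 25.1]
tcp_rot: [3.141, 0.349, 1.758]
contact_force: [-1.5, 3.2, 2.3]
opening: 0.552
```

Emit:
jog_arm(increments="-0.376 0 0.137 0 0 0 0.1; -0.376 0 0.137 0 0 0 0.1; -0.376 0 0.137 0 0 0 0.1; -0.376 0 0.137 0 0 0 0.1; -0.376 0 0.137 0 0 0 0.1; 0 0 0 0 0 0 0.1; 0 0 0 0 0 0 0.1; 0 0 0 0 0 0 0.1")

```text
clock: 44.05
eef_pos: [548.4, -47.9, 24.9]
tcp_rot: [-3.141, 0.35, 1.759]
contact_force: [-0.3, -0.9, -0.5]
opening: 0.55
```

Run:
```python
from h import *
t=snap("top","t8.png")
cv2.imwrite("pics/t8z.png",cv2.resize(t[165:335,280:500],(792,612))[:600])
p,R=here(); print(p,r.sense()["tcp_rot"],r.sense()["contact_force"])
```

```text
[548.41952132 -47.81527928  24.87184733] [-3.14076227  0.34994646  1.7588207 ] [-0.58035511 -0.49604016  0.24104969]
```

View pics/t8z.png

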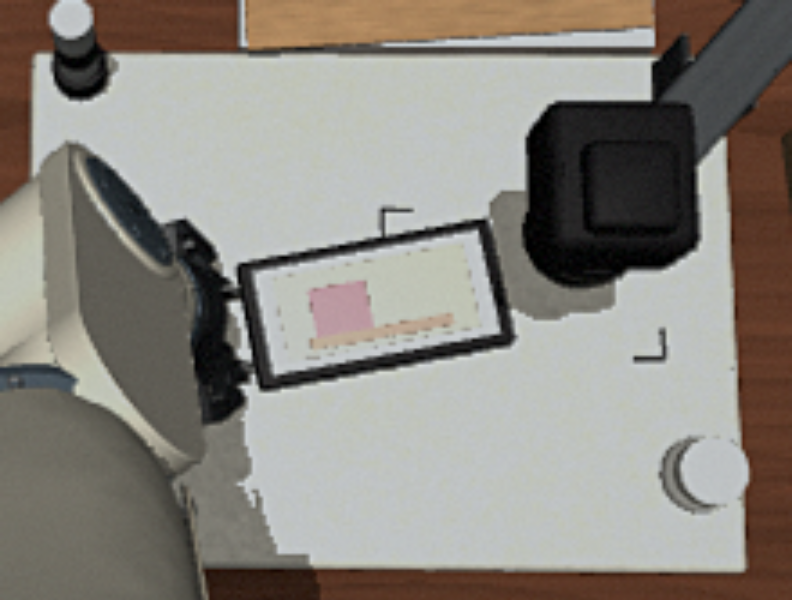

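The push is working: corners are now at zoom (240,266), (487,221), (513,341) and (263,389), a shift of about 39 px to the right.

```bash
cat >> h.py <<'E'
def exq(pts,s=3.6,o=(280,165)):
    e=ray("top",np.array(pts)/s+np.array(o),40)[:,:2]
    L=[np.linalg.norm(e[i]-e[(i+1)%4]).round(1) for i in range(4)]
    y=[-np.arctan2(*(e[0]-e[1])),-np.arctan2(*(e[3]-e[2])),np.arctan2(*(e[0]-e[3])[::-1]),np.arctan2(*(e[1]-e[2])[::-1])]
    print("ctr",e.mean(0).round(1),"L",L,"yaw",np.round(y,3)); return e
E
python3 - <<'E'
from h import *
exq([[200,270],[447,225],[476,346],[227,397]])
e=exq([[240,266],[487,221],[513,341],[263,389]]); c=e.mean(0)
print("tcp dist",np.linalg.norm(np.array(here()[0][:2])-c))
E
```

```text
ctr [ 562.  -119.6] L [np.float64(175.2), np.float64(86.9), np.float64(175.2), np.float64(90.5)] yaw [0.185 0.206 0.206 0.206]
ctr [ 565.7 -146.1] L [np.float64(175.3), np.float64(85.8), np.float64(175.5), np.float64(87.3)] yaw [0.185 0.194 0.177 0.18 ]
tcp dist 99.7835388768744
```

Emit:
jog_arm(increments="-0.376 0 0.137 0 0 0 0.1; -0.376 0 0.137 0 0 0 0.1; -0.376 0 0.137 0 0 0 0.1; -0.376 0 0.137 0 0 0 0.1; -0.376 0 0.137 0 0 0 0.1; -0.376 0 0.137 0 0 0 0.1; -0.376 0 0.137 0 0 0 0.1; -0.376 0 0.137 0 0 0 0.1")

```text
clock: 44.9
eef_pos: [554.7, -79.5, 25.0]
tcp_rot: [-3.141, 0.35, 1.759]
contact_force: [-0.5, 1.3, -1.0]
opening: 0.552
```

Emit:
jog_arm(increments="-0.376 0 0.137 0 0 0 0.1; -0.376 0 0.137 0 0 0 0.1; -0.376 0 0.137 0 0 0 0.1; -0.376 0 0.137 0 0 0 0.1; -0.376 0 0.137 0 0 0 0.1; -0.376 0 0.137 0 0 0 0.1; 0 0 0 0 0 0 0.1; 0 0 0 0 0 0 0.1")

```text
clock: 45.7
eef_pos: [559.3, -102.9, 25.2]
tcp_rot: [-3.142, 0.35, 1.759]
contact_force: [0.3, 0.4, -0.1]
opening: 0.548
```

Run:
```python
from h import *
t=snap("top","t9.png")
cv2.imwrite("pics/t9z.png",cv2.resize(t[165:335,280:500],(792,612))[:600])
sd=snap("side","s9.png"); cv2.imwrite("pics/s9z.png",cv2.resize(sd[60:290,220:450],None,fx=2.6,fy=2.6))
p,R=here(); print(p,r.sense()["tcp_rot"],r.sense()["contact_force"])
```

```text
[ 559.22459494 -102.73254073   25.16535614] [-3.14152606  0.34995713  1.75867892] [0.67883648 0.79235348 0.71378017]
```

View pics/t9z.png

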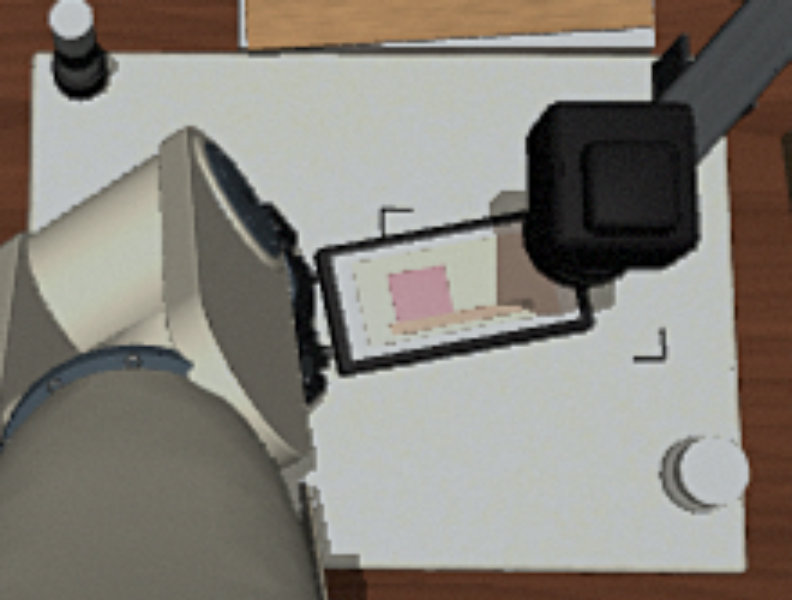

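View pics/s9z.png

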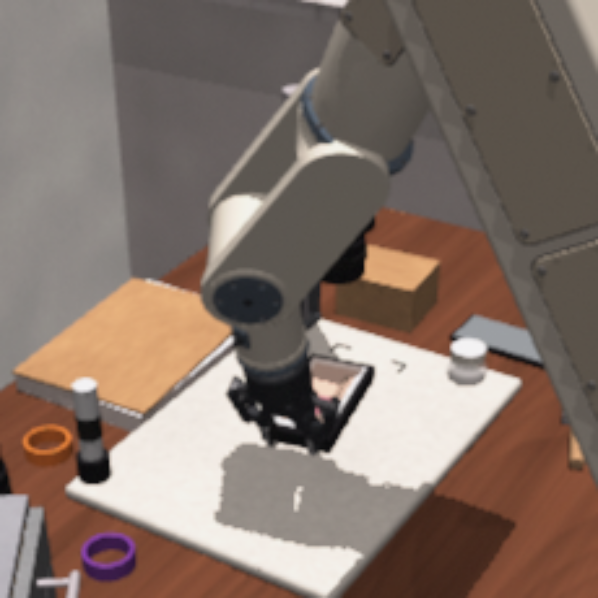

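Run:
```python
from h import *
e=ray("top",np.array([[318,250],[592,326],[344,374]])/3.6+np.array([280,165]),40)[:,:2]
print("ctr",(e[0]+e[1])/2,"yaw",-np.arctan2(*(e[2]-e[1])),np.arctan2(*(e[0]-e[2])[::-1]))
c=(e[0]+e[1])/2;p,R=here(); print(np.linalg.norm(p[:2]-c))
# arc: rigid motion of fork with exhibit
y0=.188; d=100.2
Yv=lambda y:np.array([-np.sin(y),np.cos(y)])
c0=p[:2]-d*Yv(R.as_euler("xyz")[2]-np.pi/2); print("ctr from tcp",c0)
```

```text
ctr [ 577.11416958 -200.54995743] yaw 0.1953208348883529 0.19088661276253513
99.43985061304551
ctr from tcp [ 577.93986789 -201.16921357]
```

Run:
```python
from h import *
p,R=here()
leg(p,R,[583.5,-151,24.5],Rd(np.pi/2-.005,-.35),16)
```

```text
n 16 shift [-0.295  0.122  0.112] rot [ 0.0041 -0.      0.0113] path [[561, -105, 25], [564, -111, 25], [567, -117, 24], [570, -123, 24], [574, -129, 24], [576, -135, 24], [579, -141, 24], [582, -147, 24]]
```

Emit:
jog_arm(increments="-0.295 0.12 0.11 0.0041 0 0.0113 0.1; -0.295 0.12 0.11 0.0041 0 0.0113 0.1; -0.295 0.12 0.11 0.0041 0 0.0113 0.1; -0.295 0.12 0.11 0.0041 0 0.0113 0.1; -0.295 0.12 0.11 0.0041 0 0.0113 0.1; -0.295 0.12 0.11 0.0041 0 0.0113 0.1; -0.295 0.12 0.11 0.0041 0 0.0113 0.1; -0.295 0.12 0.11 0.0041 0 0.0113 0.1")

```text
clock: 46.6
eef_pos: [572.5, -126.4, 24.9]
tcp_rot: [3.141, 0.35, 1.661]
contact_force: [-1.1, 4.3, 1.9]
opening: 0.546
```

Run:
```python
from h import *
t=snap("top","t10.png")
cv2.imwrite("pics/t10z.png",cv2.resize(t[165:335,280:500],(792,612))[:600])
p,R=here(); print(p,r.sense()["tcp_rot"],r.sense()["contact_force"])
leg(p,R,[583.5,-151,24.5],Rd(np.pi/2-.005,-.35),8)
```

```text
[ 572.8092816  -126.78744903   24.97654257] [3.14118291 0.34994776 1.66058226] [-0.44153482  1.64526412  0.60984977]
n 8 shift [-0.288  0.119  0.112] rot [ 0.0041 -0.      0.0111] path [[574, -129, 24], [577, -135, 24], [579, -141, 24], [582, -147, 24]]
```

View pics/t10z.png

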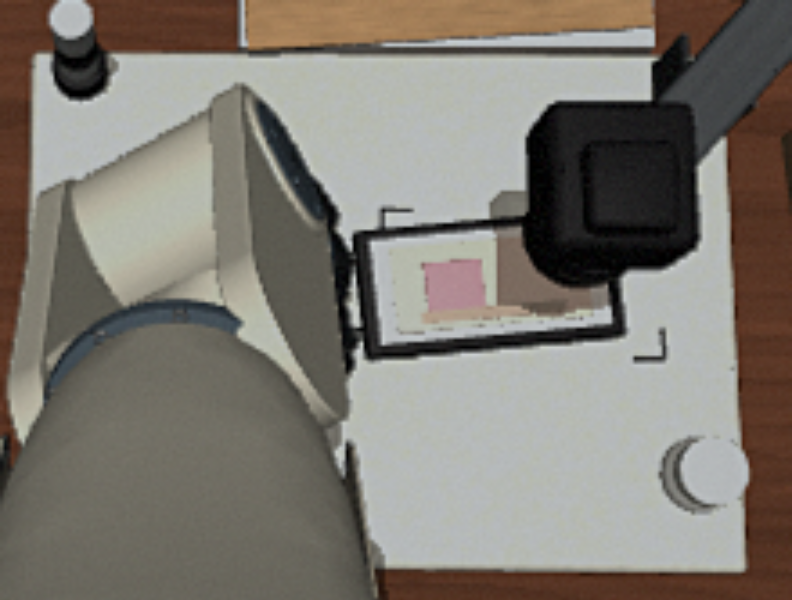

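Run:
```python
from h import *
e=ray("top",np.array([[357,231],[624,334],[369,357]])/3.6+np.array([280,165]),40)[:,:2]
c=(e[0]+e[1])/2; p,R=here()
print("ctr",c,"yaw",-np.arctan2(*(e[2]-e[1])),np.arctan2(*(e[0]-e[2])[::-1]))
y=.095; print("pred from tcp", p[:2]-99.8*np.array([-np.sin(y),np.cos(y)]))
```

```text
ctr [ 581.14331231 -225.07524163] yaw 0.09388749559221451 0.07667783402528233
pred from tcp [ 582.27602703 -226.13744012]
```

Emit:
jog_arm(increments="-0.288 0.12 0.11 0.0041 0 0.0111 0.1; -0.288 0.12 0.11 0.0041 0 0.0111 0.1; -0.288 0.12 0.11 0.0041 0 0.0111 0.1; -0.288 0.12 0.11 0.0041 0 0.0111 0.1; -0.288 0.12 0.11 0.0041 0 0.0111 0.1; -0.288 0.12 0.11 0.0041 0 0.0111 0.1; -0.288 0.12 0.11 0.0041 0 0.0111 0.1; -0.2 0.1 0.08 0.0041 0 0.0111 0.1")

```text
clock: 47.45
eef_pos: [583.2, -149.6, 24.6]
tcp_rot: [3.142, 0.35, 1.567]
contact_force: [-0.0, 4.7, 4.6]
opening: 0.549
```

Emit:
jog_arm(increments="0 0 0 0 0 0 0.1; 0 0 0 0 0 0 0.1; 0 0 0 0 0 0 0.1; 0 0 0 0 0 0 0.1; 0 0 0 0 0 0 0.1; 0 0 0 0 0 0 0.1; 0 0 0 0 0 0 0.1; 0 0 0 0 0 0 0.1")

```text
clock: 48.25
eef_pos: [582.9, -149.4, 24.5]
tcp_rot: [-3.141, 0.35, 1.568]
contact_force: [0.2, 0.3, -0.1]
opening: 0.548
```

Run:
```python
from h import *
t=snap("top","t11.png")
cv2.imwrite("pics/t11z.png",cv2.resize(t[205:285,370:480],(792,576),interpolation=cv2.INTER_CUBIC))
p,R=here(); print(p,r.sense()["tcp_rot"],r.sense()["contact_force"])
y=R.as_euler("xyz")[2]-np.pi/2;print("pred",p[:2]-99.8*np.array([-np.sin(y),np.cos(y)]),y)
```

```text
[ 582.87883679 -149.40539879   24.46188509] [-3.14109233  0.34983325  1.56802658] [-0.21275057 -0.60080989  0.23226779]
pred [ 582.60241642 -249.20501598] -0.002769746716108301
```

View pics/t11z.png

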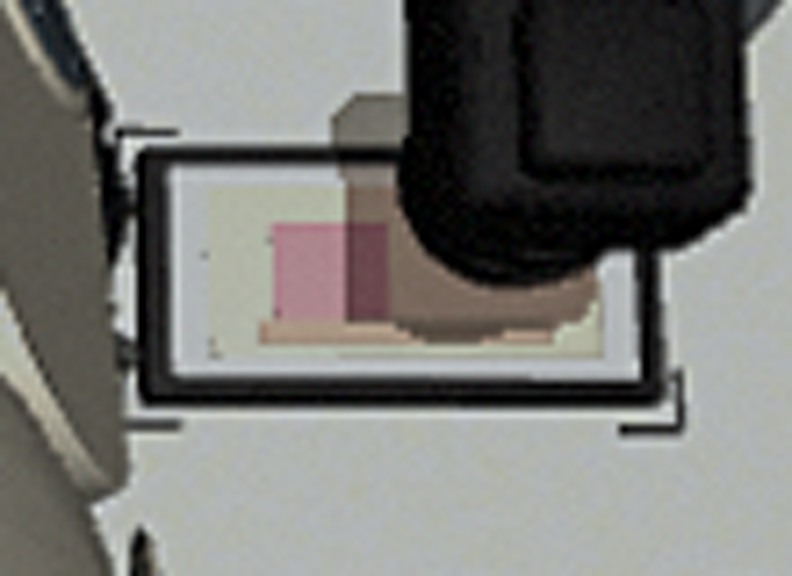

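The exhibit lies inside the marks: corners at zoom (138,148), (142,404) and (662,402), marks at (118,131) and (683,430).

Run:
```python
from h import *
A=lambda L:np.array(L)/7.2+np.array([370,205])
e=ray("top",A([[138,148],[663,402],[142,404]]),40)[:,:2]
m=ray("top",A([[117,130],[684,431]]),18)[:,:2]
print("ctr",(e[0]+e[1])/2,"yaw",-np.arctan2(*(e[2]-e[1])),np.arctan2(*(e[0]-e[2])[::-1]),"diag",np.linalg.norm(e[0]-e[1]))
print("marks",m.round(1),m.mean(0),np.linalg.norm(m[0]-m[1]))
for z in (18,):
  k=ray("top",A([[180,131],[118,131],[180,426],[125,424],[620,431],[683,431]]),18)[:,:2]; print(k.round(1))
```

```text
ctr [ 582.01490598 -248.31187194] yaw 0.007038743546377813 -0.0047025653015445425 diag 199.21802465683734
marks [[ 637.7 -154.7]
 [ 530.4 -350.4]] [ 584.04777834 -252.50601245] 223.15706872012544
[[ 637.3 -177. ]
 [ 637.3 -155. ]
 [ 531.6 -174.7]
 [ 532.3 -155.5]
 [ 530.4 -328.1]
 [ 530.4 -350. ]]
```

Another 3 mm in -y is needed.

Emit:
jog_arm(increments="-0.094 0.03 0.034 0 0 0 0.1; -0.094 0.03 0.034 0 0 0 0.1; -0.094 0.03 0.034 0 0 0 0.1; 0 0 0 0 0 0 0.1; 0 0 0 0 0 0 0.1; 0 0 0 0 0 0 0.1; 0 0 0 0 0 0 0.1; 0 0 0 0 0 0 0.1")

```text
clock: 49.1
eef_pos: [583.8, -152.4, 24.5]
tcp_rot: [-3.141, 0.35, 1.568]
contact_force: [-0.1, 1.2, 0.6]
opening: 0.545
```

Run:
```python
from h import *
t=snap("top","t12.png")
cv2.imwrite("pics/t12z.png",cv2.resize(t[205:285,370:480],(792,576),interpolation=cv2.INTER_CUBIC))
p,R=here(); print(p,r.sense()["contact_force"])
print((R.as_matrix().T@[0,1,0]).round(3),(R.as_matrix().T@[0,0,1]).round(3))
```

```text
[ 583.79822422 -152.40488128   24.47033817] [-0.58633795  2.70186835 -0.11850082]
[ 0.939 -0.003 -0.343] [-0.343 -0.    -0.939]
```

View pics/t12z.png

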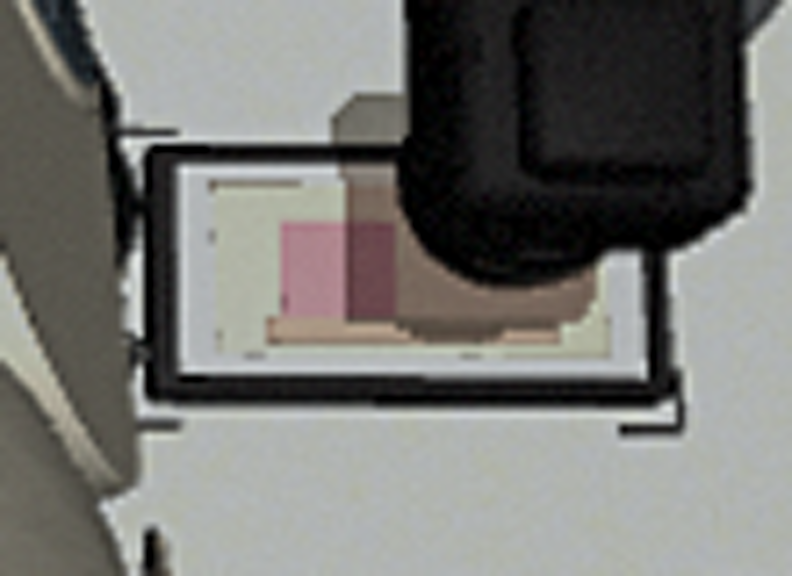

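Corners now read (146,147), (148,400) and (674,403). I'll back off and check with the wrist camera.

Emit:
jog_arm(increments="0.94 0 -0.34 0 0 0 0.1; 0.94 0 -0.34 0 0 0 0.1; 1.9 0 -0.7 0 0 0 0.1; 1.9 0 -0.7 0 0 0 0.1; 1.9 0 -0.7 0 0 0 0.1; 1.5 0 -2 0 0 0 0.1; 1.5 0 -2 0 0 0 0.1; 1.5 0 -2 0 0 0 0.1")

```text
clock: 49.95
eef_pos: [584.0, -7.2, 66.0]
tcp_rot: [-3.141, 0.35, 1.569]
contact_force: [0.7, 0.3, 0.3]
opening: 0.551
```

Run:
```python
from h import *
t=snap("top","t13.png")
cv2.imwrite("pics/t13z.png",cv2.resize(t[205:285,370:480],(792,576),interpolation=cv2.INTER_CUBIC))
p,R=here(); print(p)
A=lambda L:np.array(L)/7.2+np.array([370,205])
e=ray("top",A([[146,147],[674,404],[148,400]]),40)[:,:2]
print("ctr",(e[0]+e[1])/2,"yaw",-np.arctan2(*(e[2]-e[1])),np.arctan2(*(e[0]-e[2])[::-1]),"diag",np.linalg.norm(e[0]-e[1]))
leg(p,R,[420,-20,200],Rd(.8),8)
leg([420,-20,200],Rd(.8),[440,-200,170],Rd(0),8)
```

```text
[585.63822064  -4.36832186  68.03769627]
ctr [ 581.85516591 -251.57431724] yaw -0.004549896340218262 -0.012642934053361529 diag 200.52288373203416
n 8 shift [-1.212 -1.857 -1.496] rot [0.0171 0.0412 0.0951] path [[567, -10, 86], [527, -19, 120], [485, -24, 153], [441, -22, 184]]
n 8 shift [-0.774  2.192  0.375] rot [ 0.  -0.   0.1] path [[430, -40, 196], [444, -85, 188], [449, -131, 181], [445, -177, 173]]
```

View pics/t13z.png

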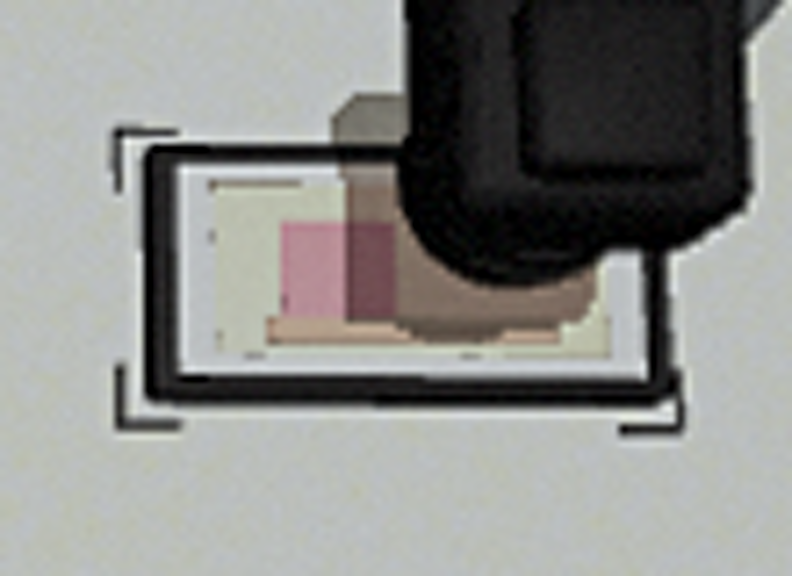

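Emit:
jog_arm(increments="-1.2 -1.86 -1.5 0.0171 0.0412 0.0951 0; -1.2 -1.86 -1.5 0.0171 0.0412 0.0951 0; -1.2 -1.86 -1.5 0.0171 0.0412 0.0951 0; -1.2 -1.86 -1.5 0.0171 0.0412 0.0951 0; -1.2 -1.86 -1.5 0.0171 0.0412 0.0951 0; -1.2 -1.86 -1.5 0.0171 0.0412 0.0951 0; -1.2 -1.86 -1.5 0.0171 0.0412 0.0951 0; -1.2 -1.86 -1.5 0.0171 0.0412 0.0951 0")

```text
clock: 50.8
eef_pos: [418.3, -22.6, 198.8]
tcp_rot: [-3.14, 0.002, 0.795]
contact_force: [0.2, -0.6, 0.5]
opening: 0.499
```

Emit:
jog_arm(increments="-0.77 2.2 0.37 0 0 0.1 -1; -0.77 2.2 0.37 0 0 0.1 -1; -0.77 2.2 0.37 0 0 0.1 -1; -0.77 2.2 0.37 0 0 0.1 -1; -0.77 2.2 0.37 0 0 0.1 -1; -0.77 2.2 0.37 0 0 0.1 -1; -0.77 2.2 0.37 0 0 0.1 -1; -0.77 2.2 0.37 0 0 0.1 -1")

```text
clock: 51.6
eef_pos: [439.4, -204.1, 168.6]
tcp_rot: [3.14, 0.004, -0.005]
contact_force: [0.5, 0.0, -0.2]
opening: -0.002
```

Emit:
jog_arm(increments="0 0 0 0 0 0 -1; 0 0 0 0 0 0 -1; 0 0 0 0 0 0 -1; 0 0 0 0 0 0 -1; 0 0 0 0 0 0 -1; 0 0 0 0 0 0 -1; 0 0 0 0 0 0 -1; 0 0 0 0 0 0 -1")

```text
clock: 52.4
eef_pos: [439.4, -203.4, 168.9]
tcp_rot: [3.14, 0.003, -0.001]
contact_force: [-0.1, -0.7, 0.9]
opening: 0.002
```

Run:
```python
from h import *
im=snap("wrist","w21.png"); print(here()[0],r.sense()["tcp_rot"])
```

```text
[ 439.34228751 -203.45241018  168.86031588] [ 3.13997623e+00  3.48426883e-03 -1.34826971e-03]
```

View pics/w21.png

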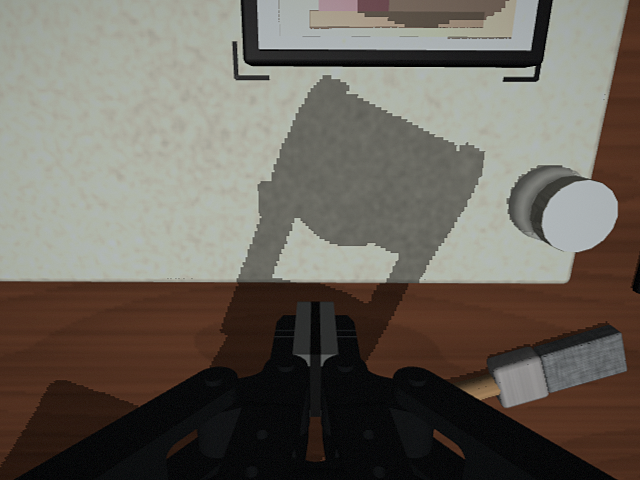

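Run:
```python
import cv2
im=cv2.imread("pics/w21.png"); 
a=cv2.resize(im[20:95,215:345],None,fx=6,fy=6,interpolation=cv2.INTER_NEAREST); b=cv2.resize(im[20:95,440:570],None,fx=6,fy=6,interpolation=cv2.INTER_NEAREST)
cv2.imwrite("pics/w21a.png",a[:450]); cv2.imwrite("pics/w21b.png",b)
```

```text
(no output)
```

View pics/w21a.png

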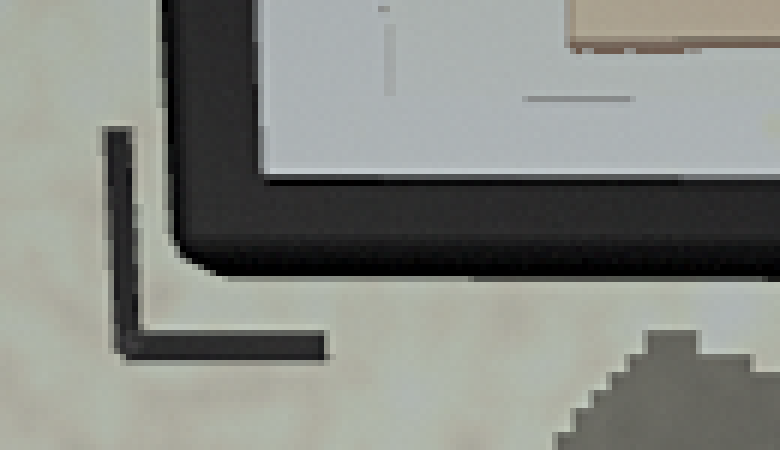

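View pics/w21b.png

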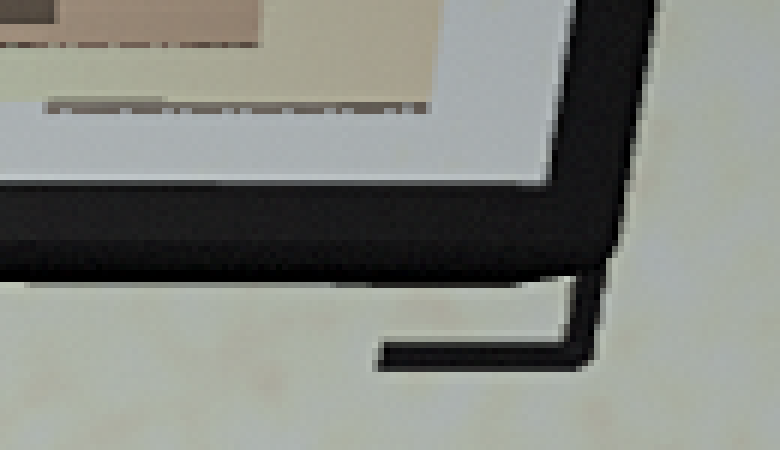

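Run:
```python
from h import *
c=cam("wrist")
a=lambda x,y:(215+x/6,20+y/6); b=lambda x,y:(440+x/6,20+y/6)
m=ray("wrist",[a(117,360),b(594,371)],18,c)[:,:2]; print("marks outer",m.round(1),"mid y",m[:,1].mean(),"yaw",-np.arctan2(*(m[0]-m[1])), m[0,1]-m[1,1])
n=ray("wrist",[a(300,278),b(300,284)],18,c)[:,:2]; print("near edge z18",n.round(1),"yaw",-np.arctan2(*(n[0]-n[1])))
n=ray("wrist",[a(300,236),b(300,241)],40,c)[:,:2]; print("near edge z40",n.round(1))
s=ray("wrist",[a(166,60),a(172,200),b(646,60),b(622,200)],40,c)[:,:2]; print("sides z40",s.round(1))
m2=ray("wrist",[a(105,130),a(327,345),b(378,357)],18,c); print(m2.round(1))
```

```text
marks outer [[ 531.5 -151.2]
 [ 530.2 -349.4]] mid y -250.27622625090868 yaw -0.006397040105079573 198.16061348034066
near edge z18 [[ 539.7 -171.3]
 [ 539.  -316.3]] yaw -0.004839824610709978
near edge z40 [[ 542.  -173.9]
 [ 541.5 -307.3]]
sides z40 [[ 557.7 -161.5]
 [ 545.3 -161.4]
 [ 557.6 -338.7]
 [ 545.2 -338.5]]
[[ 554.2 -151.3   18. ]
 [ 533.  -174.    18. ]
 [ 531.6 -325.7   18. ]]
```

The exhibit is centred to within about 1 mm and its yaw matches the marks to 0.002 rad. Last overall check.

Run:
```python
from h import *
t=snap("top","t14.png"); cv2.imwrite("pics/t14z.png",cv2.resize(t[110:330,40:500],None,fx=1.7,fy=1.7))
sd=snap("side","s14.png"); cv2.imwrite("pics/s14z.png",cv2.resize(sd[180:400,100:420],None,fx=2.4,fy=2.4))
A=lambda L:np.array(L)/7.2+np.array([370,205])
```

```text
(no output)
```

View pics/t14z.png

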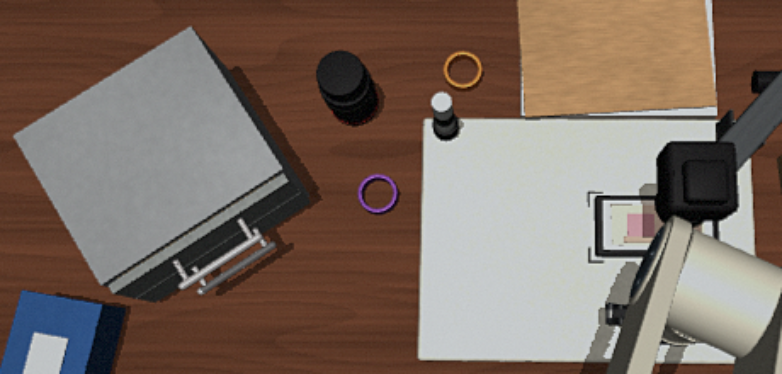

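View pics/s14z.png

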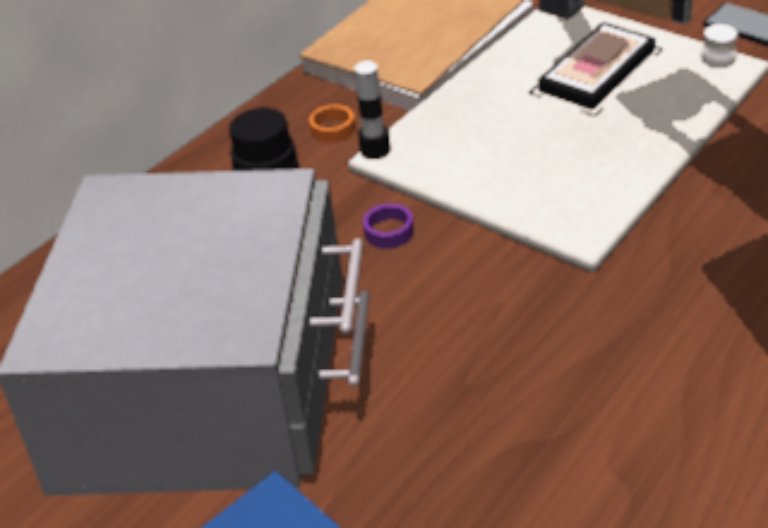

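The upper drawer front is flush with the lower one, the exhibit is square in the marks, and the other things are unmoved. Handing in.

```bash
python3 -c "
from rig import r
print(r.sense()['clock'],r.sense()['contact_force']); print(r.sign_off())"
```

```text
52.55 [-0.78621223 -0.09147593 -0.40907475]
the job is handed in; nothing more can be done
None
```

The job is done and handed in at 52.6 s. I pulled the top drawer about 165 mm open, put the battery, metal ring and wide lens cap in it, and pushed it home. The rear cap and remote were not on the board. I then slid the exhibit under the lens with the fingers as a low, tilted fork, keeping the gripper clear of the camera.

Last checks:
- **Drawer:** it stopped moving at about 20 N, and its front is flush with the lower drawer in the top and side views.
- **Exhibit:** the wrist view puts it within about 1 mm of centre, and its yaw matches the printed marks to about 0.002 rad. The top view disagreed slightly: about 2 mm in x, 1 mm in y and up to 0.008 rad. That is about the calibration limit, so I made no further correction.
- **Other things:** the torch, jar, lens and stray orange and purple rings look unmoved in the last views. The phone and brush looked unmoved in earlier views, and the carton was only partly in view, so I did not recheck those three at the end. I noticed no knocked-aside object.
- **Robot:** it was touching nothing at hand-in.

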